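# Turn the board on its easel and index it under the lamp

## Robot

A 7-joint arm with a two-finger parallel gripper is mounted at the origin on the work surface. World frame = base frame: x ahead of the robot, y to its left, z up, the work surface at z = 0. Lengths are in m, angles in rad, forces in N, time in s.
With the tool pointing down it reaches from about 0.425 to 0.875 m from the base axis. Payload 4.7 kg.
Tool frame: the origin (TCP) lies on the centre line of the jaws, within the pads' length; the fingertips stand 14 mm ahead of it and the grasp point (between the pads) lies 5 mm behind it; z points along the fingers, y is the line along which they close (so a half turn about z gives the same grasp; the last joint's range is limited). The gripper opens to 87 mm and grips with 3 to 60 N. Pads are 19 mm wide; open, the fingers measure 117 mm over their backs; the gripper's body (75 mm by 190 mm) begins 51 mm behind the grasp point.
Start: joints at [1.278, 0.321, -0.07, 1.45, 0.023, 1.371, -0.057], TCP at [0.196, -0.62, 0.2] pointing down, gripper open.
Joint ranges: [-2.86, 2.86], [-0.3, 2.09], [-1.38, 1.24], [0.06, 2.45], [-1.56, 4.7], [0.09, 2.05], [-2.69, 2.69]. Speed limits (rad/s): [2.57, 2.57, 3.14, 3.14, 3.14, 3.14, 3.14].

## Interface

Orientations are given as a rotation vector (axis times angle).
In Python, from bench import ctrl gives the robot as it stands.
- The arm moves only by the tool send_rows, never from a script. Its argument "steps" is a list of rows, each an object of numbers: "tx", "ty", "tz": the shift along the tool's x, y, z in units of 60 mm (1.0 is 60 mm); "turn": the turn about the tool's z in units of 8 degrees (1.0 is 8 degrees); "grip": the opening, from 0 (shut) to 1 (fully open). A call has 1 to 12 rows; each row shifts and turns the commanded pose from where the row before left it, along the tool's axes as they then stand; what a row does not reach is not made up. A row lasts 1/8 s, in which the tool goes at most 62.5 mm and 10.7 degrees, less where a joint would pass 70% of its speed; a pose out of reach is approached as far as the arm can. A call is refused whole if a number of a shift passes 1 or a number of a turn 1, either way. A call with a gripper value outside its range is refused whole. The fingers move at their own pace and stop on an object; "newtons" is the grip in N (left out, the last holds). Time passes only in rows, so rows that do not move let the fingers close. It gives the time, the measured TCP pose, the force, the opening and the grip force at its end, in the units of the state.
- ctrl.get_state(): the state, without advancing time (a new reading comes with each control period).
- ctrl.get_image(name): name is "scene" or "top" or "wrist"; returns a dict with "pixels" (420x560x3 uint8, red, green, blue), "K" (3x3 intrinsics, pixels), "cam_to_world" (4x4, takes a point from camera to world coordinates); the wrist camera has in their place "T_tool_cam" (4x4, takes a point from camera to tool coordinates, whose origin is the TCP and whose axes are the flange's). Camera axes: x right, y down, z forward; pixel columns grow to the right and rows downward; lengths in m; the calibration is good to about 2 mm. The wrist camera is an equidistant fisheye: a pixel r from the principal point sees the ray r / f radians off the axis. A picture is of the moment at which its call begins: read the wrist's pose just before it. There is no depth.
- ctrl.close_job(): hands the job in; it is judged then, once.
The state is a dict: "time": time; "joint_positions": joint angles; "qd": joint speeds; "joint_torque": joint torques, N m; "position": TCP position; "tool_rot": TCP orientation; "ft_force": force on the tool from outside, world axes, zero at the start; "torque": the same for the moment, N m; "grip_width": opening from 0.0 (shut) to 1.0 (fully open); "grip_force": force on a finger pad.
Only numpy, scipy, OpenCV 4.12 (cv2) and the standard library are available. Lean on these libraries where they do the work, as an engineer would, in place of code of your own. Each camera call takes 0.05 s, during which the arm holds its last target. There are 200 camera calls.

## Task

The blue face of the preparation board has had its turn under the lamp, the white face has not: lift the board off the carriage's wire easel, turn it over and stand it gently back on the same easel, white face showing and blue face against the wires. Then slide the carriage smoothly along the rail until it clicks into the next stop, under the lamp, without running past it. Keep clear of the lamp, leave the bottles, bowl and other things where they are, and take your hand off everything.

Things in the scene. Friction and masses are not known exactly. Their poses are not given: they have to be found in the camera images.
- board: Flat two-tone preparation board, slab 160 x 120 x 12 mm, about 0.2 kg; origin at its middle. Own x (12 mm) points out of the BLUE face, -x out of the white; y along the 160, z along the 120. At start it stands unclamped on the easel, lower long edge on the foot wires, upper edge leaning 35 deg from upright towards the robot, blue face out (up and away from robot), white face on the wires.
- carriage: Carriage on the rail, 0.65 kg, slides only along own y (1 N rubbing): deck 110 x 200 mm carrying a wire easel and a handle post. Origin at the middle of the deck's top, 66 mm above the table; y along the rail towards the lamp, x away from the robot, z up. A well seated board has its middle at x 0, y 0, z 70.6 mm (y up to 25 mm off will do), leaning 35 deg.
- easel (a point): Middle of the easel's inner corner (foot to back), at carriage x 29.5, y 0, z 18 mm, same axes. Two hooks of 6 mm wire at y -55 and +55 mm: a back 75 mm long leaning 35 deg towards -x, a foot square to it, and a 13 mm upturned lip 20 mm clear of the back. The upper 45 mm of a seated board stands free above the wires.
- handle (a point): Upright handle post at the carriage's trailing end: black, 22 mm diameter, 72 mm tall above the deck, with a red cap 26 mm wide. This point is on its axis 60 mm above the deck (carriage x 0, y -150 mm), at the cap's underside, a good height to grip or push; same axes as the carriage.
- lamp_stop (a point): The next stop, under the lamp, marked yellow on the rail; axes as the rail's. The carriage's origin coincides with this point when clicked in; it starts 255 to 295 mm short of it. A sprung roller on the carriage drops into a notch there: it draws the carriage in over the last 4 mm, then about 8 N pushes it out again.
- rail: Fixed slide rail 740 x 160 mm: base plate, two shafts, notched strip on the far side, end blocks 52 mm high. Origin on the table under its middle; y along the rail in the direction of travel, x away from the robot. Its only notches are at y 110 mm (yellow marker, under the lamp) and y 250 mm (black marker, take-off stop, not wanted now).
- lamp: Fixed lamp over the yellow-marked stop: white trough with two tubes, facing the board, on two posts beyond the rail. Origin and axes as the rail's. The trough spans y 17 to 203, x 75 to 185, z 165 to 275 mm; posts, foot and control box x 145 to 222, y 0 to 220 mm. Not to be touched.
- bottle_a: Loose white bottle with blue cap, 64 mm diameter, 140 mm tall; origin under its middle. Leave alone.
- bottle_b: Loose white bottle with blue cap, 60 mm diameter, 130 mm tall; origin under its middle. Leave alone.
- bowl: Loose wooden bowl with a blue band, 116 mm diameter, 55 mm tall; origin under its middle. Leave alone.
- scoop: Loose blue spoon lying flat, 140 mm long along its own x; origin under its middle. Leave alone.
- measure: Loose clear measuring mug, 68 mm diameter, 85 mm tall; origin under its middle. Leave alone.
- milk: Loose cream-coloured bottle with white cap, 68 mm diameter, 150 mm tall; origin under its middle. Leave alone.
Things that resemble listed ones, but are neither listed nor needed, are in the scene too. What is shaped like the board but orange is not meant.

How it is judged:
By the outcome, as a careful person would: the job done as asked, in the order asked, and still so for the second after the job is handed in, with the robot touching nothing.
It also fails if it takes over 64 s, if anything falls off the work surface, if the arm or the gripper's body presses on something with over 40 N, if the wrist force passes 120 N, or if a joint passes its speed limit or range.

## Working session

There is one attempt and no reset: what is moved stays moved. The work goes in short steps, Python scripts to look and compute and a tool call to move; the robot and the scene stay as the last step left them, time stands still between calls to the robot, and variables do not carry over. Pictures are saved under pics/ and viewed, at most 10 in all, crops included, and the job is handed in when it is done.

Besides the shell and the picture viewer there is one more tool, called after "Request:" as a command line: name --argument value ..., lists and objects as JSON in quotes. send_rows: Moves the arm, as the interface text tells. Its arguments: {"type":"object","properties":{"steps":{"type":"array"},"newtons":{"type":"number"}},"required":["steps"]}

```bash
mkdir -p pics; ls
python3 - <<'E'
from bench import ctrl
import cv2,numpy as np
np.set_printoptions(precision=4,suppress=True)
print(ctrl.get_state())
for n in("scene","top"):
    d=ctrl.get_image(n);cv2.imwrite(f"pics/{n}0.png",d["pixels"][:,:,::-1]);print(n,d["K"],d["cam_to_world"])
E
```

```text
pics
{'time': 0.0, 'joint_positions': array([ 1.2781,  0.3218, -0.0701,  1.4517,  0.0226,  1.3708, -0.0569]), 'qd': array([ 0.0002,  0.0021,  0.0011,  0.0007,  0.0009, -0.0011,  0.0006]), 'joint_torque': array([ -0.0001, -49.1292,  -0.4038, -31.2534,  -0.0641,   0.0436,
         0.0001]), 'position': array([ 0.1961, -0.6191,  0.1992]), 'tool_rot': array([-3.1028, -0.4798,  0.0006]), 'ft_force': array([ 0.1031,  0.0008, -0.6575]), 'torque': array([-0.0039, -0.0294,  0.0225]), 'grip_force': 0.0, 'grip_width': 0.9967969667191169}
scene [[451.759    0.     282.9586]
 [  0.     451.759  206.7033]
 [  0.       0.       1.    ]] [[ 0.485   0.7175 -0.4999  1.1076]
 [ 0.8743 -0.3865  0.2936 -0.3398]
 [ 0.0175 -0.5795 -0.8148  1.1207]
 [ 0.      0.      0.      1.    ]]
top [[540.0107   0.     280.6035]
 [  0.     540.0107 214.8269]
 [  0.       0.       1.    ]] [[ 0.002  -0.9855  0.1695  0.177 ]
 [-0.9999 -0.0001  0.0114 -0.003 ]
 [-0.0112 -0.1695 -0.9855  1.8257]
 [ 0.      0.      0.      1.    ]]
```

View pics/scene0.png

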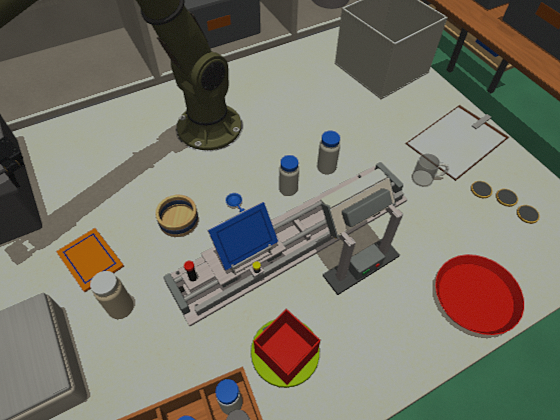

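View pics/top0.png

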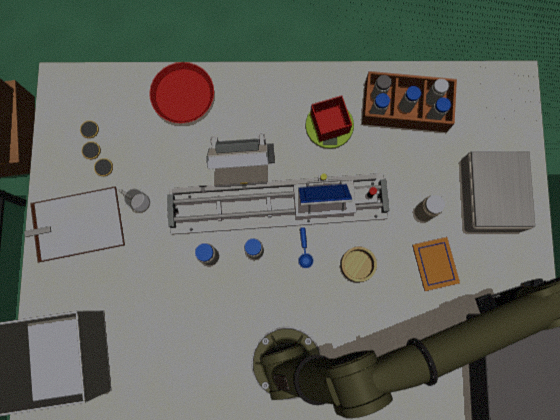

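The scene view shows the blue board at about (243,237), the red handle cap at (190,267) and the lamp at (360,220). In the top view the rail runs from x=170 to 388, with the board at (325,194) and the handle at (373,191). Next I'll zoom in.

Run:
```python
import cv2,numpy as np
a=cv2.imread("pics/top0.png")[165:245,160:400];b=cv2.imread("pics/scene0.png")[170:330,155:415]
cv2.imwrite("pics/c1.png",cv2.resize(a,None,fx=3.3,fy=3.3,interpolation=cv2.INTER_CUBIC))
cv2.imwrite("pics/c2.png",cv2.resize(b,None,fx=3,fy=3,interpolation=cv2.INTER_CUBIC))
```

```text
(no output)
```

View pics/c1.png

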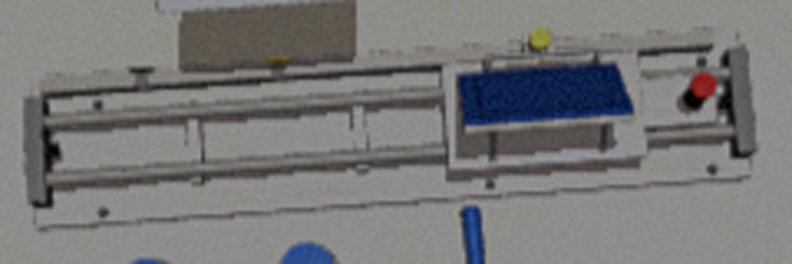

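View pics/c2.png

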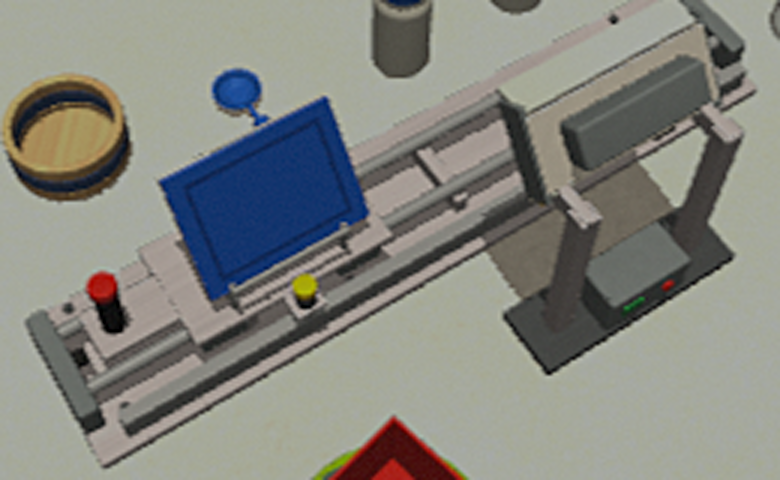

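The crops give clean corners for the base plate, board and cap, and the yellow knob is the carriage's roller. I'll fit the rail and carriage pose from these.

```bash
cat > h.py <<'E'
import numpy as np
from scipy.spatial.transform import Rotation as R
np.set_printoptions(precision=4,suppress=True)
KT=np.array([[540.0107,0,280.6035],[0,540.0107,214.8269],[0,0,1]])
TT=np.array([[.002,-.9855,.1695,.177],[-.9999,-.0001,.0114,-.003],[-.0112,-.1695,-.9855,1.8257]])
KS=np.array([[451.759,0,282.9586],[0,451.759,206.7033],[0,0,1]])
TS=np.array([[.485,.7175,-.4999,1.1076],[.8743,-.3865,.2936,-.3398],[.0175,-.5795,-.8148,1.1207]])
def proj(K,T,p):
    c=(np.atleast_2d(p)-T[:,3])@T[:,:3]; q=c@K.T; return q[:,:2]/q[:,2:]
def ray(K,T,uv,z):
    d=T[:,:3]@np.linalg.solve(K,[*uv,1]); return T[:,3]+d*(z-T[2,3])/d[2]
s35,c35=np.sin(np.radians(35)),np.cos(np.radians(35))
def bpt(y,z,n=.006): # point in carriage frame; z up board, n along normal out of easel
    return np.array([n*c35-z*s35, y, .0706+n*s35+z*c35])
def car(x,y,yaw,s,p): # carriage pt -> world, s = carriage y on rail
    c,sn=np.cos(yaw),np.sin(yaw); p=np.atleast_2d(p)+[0,s,.066]
    return np.c_[x+c*p[:,0]-sn*p[:,1], y+sn*p[:,0]+c*p[:,1], p[:,2]]
E
cat > fit.py <<'E'
from h import *
from scipy.optimize import least_squares
t=lambda u,v:(160+u/3.3-.35,165+v/3.3-.35); s=lambda u,v:(155+u/3-.33,170+v/3-.33)
plate=[(-.08,.37,.0),(-.08,-.37,.0)]; 
def res(v,full=0):
    x,y,w,sc,by=v[:5]; r=[]
    P=lambda p:car(x,y,w,-0,np.array(p)-[0,0,.066])
    C=lambda p:car(x,y,w,sc,p)
    B=lambda yy,zz:C(bpt(yy+by,zz))
    obs=[(0,t(38,228),P((-.08,.37,.004))),(0,t(752,177),P((-.08,-.37,.004))),
     (1,s(105,467),P((.08,-.37,.004))),(1,s(757,90),P((.08,.37,.004))),
     (1,s(162,182),B(-.08,.06)),(1,s(326,98),B(.08,.06)),(1,s(368,213),B(.08,-.06)),(1,s(214,299),B(-.08,-.06)),
     (0,t(457,72),B(.08,-.06)),(0,t(617,64),B(-.08,-.06)),(0,t(636,115),B(-.08,.06)),(0,t(465,125),B(.08,.06)),
     (0,t(703,85),C((0,-.15,.072))),(1,s(102,284),C((0,-.15,.072))),(0,t(278,60),P((.09,.11,.03)))]
    for k,uv,p in obs: r.append(((proj(KS,TS,p) if k else proj(KT,TT,p))-uv)[0])
    r=np.array(r); 
    if full: return r
    return np.r_[r[:-1].ravel()]
o=least_squares(res,[.55,-.05,.07,-.15,0],loss='soft_l1')
print(o.x);print(res(o.x,1))
for n,p in dict(car=(0,0,0),handle=(0,-.15,.06)).items(): print(n,car(*o.x[:4],p))
print('stop',car(*o.x[:3],.11,(0,0,0)),'board c',car(*o.x[:4],bpt(o.x[4],0,0)))
for n,uv,z in (('bottle_b',(253,244),.13),('a',(205,249),.14),('bowl',(358,264),.05),('orange',(436,264),.0),('milk',(432,202),.15),('scoop',(304,245),.01)): print(n,ray(KT,TT,uv,z))
E
python3 fit.py
```

```text
[ 0.5248  0.0323  0.0696 -0.1564  0.0043]
[[-1.4327  1.6339]
 [-1.2581  2.2242]
 [-2.283  -0.3614]
 [-1.844   0.251 ]
 [-1.5389  0.4505]
 [-0.0559 -0.0164]
 [ 0.2153  1.2066]
 [-1.6338  1.6452]
 [-1.1062  0.3003]
 [-1.0521 -0.6058]
 [-1.4293 -1.5836]
 [-1.3109 -1.066 ]
 [-1.1929  0.0851]
 [-0.67    0.1774]
 [-1.4583 -2.9345]]
car [[ 0.5356 -0.1237  0.066 ]]
handle [[ 0.5461 -0.2733  0.126 ]]
stop [[0.5171 0.1421 0.066 ]] board c [[ 0.5353 -0.1193  0.1366]]
bottle_b [0.3751 0.1036 0.13  ]
a [0.3581 0.2536 0.14  ]
bowl [ 0.3188 -0.2367  0.05  ]
orange [ 0.3231 -0.5054  0.    ]
milk [ 0.5063 -0.4607  0.15  ]
scoop [ 0.3859 -0.0612  0.01  ]
```

Request:
send_rows --steps '[{"tx": 0.4, "ty": -0.2, "tz": -0.5, "grip": 1}, {"tx": 0.66, "ty": -0.42, "tz": -0.4}, {"tx": 0.66, "ty": -0.43, "tz": -0.2}, {"tx": 0.66, "ty": -0.43, "tz": -0.2}, {"tx": 0.66, "ty": -0.43, "tz": -0.2}, {"tx": 0.66, "ty": -0.43, "tz": -0.2}, {"tx": 0.66, "ty": -0.43, "tz": -0.2}, {"tx": 0.66, "ty": -0.43, "tz": -0.2}, {"tx": 0.66, "ty": -0.43, "tz": -0.2}, {"tx": 0.66, "ty": -0.43, "tz": -0.2}, {"tx": 0.66, "ty": -0.43, "tz": -0.2}, {"tx": 0.66, "ty": -0.43, "tz": 0}]' --newtons 20

```text
validation failed for argument at $.st...
```

Request:
send_rows --steps '[{"tx": 0.4, "ty": -0.2, "tz": -0.5, "turn": 0, "grip": 1}, {"tx": 0.66, "ty": -0.42, "tz": -0.4, "turn": 0, "grip": 1}, {"tx": 0.66, "ty": -0.43, "tz": -0.2, "turn": 0, "grip": 1}, {"tx": 0.66, "ty": -0.43, "tz": -0.2, "turn": 0, "grip": 1}, {"tx": 0.66, "ty": -0.43, "tz": -0.2, "turn": 0, "grip": 1}, {"tx": 0.66, "ty": -0.43, "tz": -0.2, "turn": 0, "grip": 1}, {"tx": 0.66, "ty": -0.43, "tz": -0.2, "turn": 0, "grip": 1}, {"tx": 0.66, "ty": -0.43, "tz": -0.2, "turn": 0, "grip": 1}, {"tx": 0.66, "ty": -0.43, "tz": -0.2, "turn": 0, "grip": 1}, {"tx": 0.66, "ty": -0.43, "tz": -0.2, "turn": 0, "grip": 1}, {"tx": 0.66, "ty": -0.43, "tz": -0.2, "turn": 0, "grip": 1}, {"tx": 0.66, "ty": -0.43, "tz": 0, "turn": 0, "grip": 1}]' --newtons 20

```text
time: 1.6
position: [0.5463, -0.1983, 0.3632]
tool_rot: [3.104, 0.479, 0.002]
ft_force: [0.8, -0.0, -0.7]
grip_width: 1.001
grip_force: 0.0
```

Request:
send_rows --steps '[{"tx": 0, "ty": 0, "tz": 0, "turn": 1, "grip": 1}, {"tx": 0, "ty": 0, "tz": 0, "turn": 1, "grip": 1}, {"tx": 0, "ty": 0, "tz": 0, "turn": 1, "grip": 1}, {"tx": 0, "ty": 0, "tz": 0, "turn": 1, "grip": 1}, {"tx": 0, "ty": 0, "tz": 0, "turn": 1, "grip": 1}, {"tx": 0, "ty": 0, "tz": 0, "turn": 1, "grip": 1}, {"tx": 0, "ty": 0, "tz": 0, "turn": 1, "grip": 1}, {"tx": 0, "ty": 0, "tz": 0, "turn": 1, "grip": 1}, {"tx": 0, "ty": 0, "tz": 0, "turn": 1, "grip": 1}, {"tx": 0, "ty": 0, "tz": 0, "turn": 1, "grip": 1}, {"tx": 0, "ty": 0, "tz": 0, "turn": 1, "grip": 1}, {"tx": 0, "ty": 0, "tz": 0, "turn": 0.95, "grip": 1}]'

```text
time: 3.1
position: [0.5451, -0.1994, 0.3618]
tool_rot: [2.436, -1.983, -0.001]
ft_force: [0.4, -0.1, 0.2]
grip_width: 1.0
grip_force: 0.0
```

Run:
```python
from bench import ctrl
from h import *
s=ctrl.get_state();print(s['joint_positions'],s['position'],R.from_rotvec(s['tool_rot']).as_matrix())
```

```text
[ 0.5846  0.1632 -0.3278  1.3338  0.0525  1.654  -2.6719] [ 0.5451 -0.1994  0.3618] [[ 0.2032 -0.9791 -0.001 ]
 [-0.9791 -0.2032  0.0003]
 [-0.0005  0.0009 -1.    ]]
```

Request:
send_rows --steps '[{"tx": 0, "ty": 0, "tz": 0, "turn": 0.5, "grip": 1}, {"tx": 0, "ty": 0, "tz": 0, "turn": 0.5, "grip": 1}, {"tx": 0, "ty": 0, "tz": 0, "turn": 0, "grip": 1}]'

```text
time: 3.48
position: [0.5457, -0.1989, 0.3581]
tool_rot: [2.354, -2.07, -0.01]
ft_force: [-0.5, 0.0, 0.3]
grip_width: 0.999
grip_force: 0.0
```

```bash
cat > st.py <<'E'
from bench import ctrl
from h import *
s=ctrl.get_state();M=R.from_rotvec(s['tool_rot']).as_matrix()
print(s['joint_positions'],s['position'],'ydir deg',np.degrees(np.arctan2(M[1,1],M[0,1])),'z',M[:,2],'t',s['time'])
E
python3 st.py
```

```text
[ 0.1263  0.1513  0.2042  1.3509 -0.027   1.6507 -2.6873] [ 0.5457 -0.1989  0.3581] ydir deg -172.66268394657334 z [-0.009  -0.0008 -1.    ] t 3.475
```

Request:
send_rows --steps '[{"tx": 0, "ty": 0, "tz": 0, "turn": 0, "grip": 1}, {"tx": 0, "ty": 0, "tz": 0, "turn": 0, "grip": 1}]'

```text
time: 3.72
position: [0.5456, -0.1997, 0.3586]
tool_rot: [2.355, -2.073, -0.01]
ft_force: [-0.5, 0.3, -0.1]
grip_width: 1.0
grip_force: 0.0
```

```bash
python3 st.py
```

```text
[ 0.1417  0.1509  0.1893  1.35   -0.0267  1.6507 -2.6873] [ 0.5456 -0.1997  0.3586] ydir deg -172.70106760619976 z [-0.0076  0.0008 -1.    ] t 3.725
```

Run:
```python
from bench import ctrl
from h import *
import cv2
s=ctrl.get_state();d=ctrl.get_image("wrist");np.savez("w1.npz",p=s['position'],r=s['tool_rot'],K=d['K'],T=d['T_tool_cam'])
cv2.imwrite("pics/w1.png",d['pixels'][:,:,::-1]);print(d['K'],d['T_tool_cam'])
```

```text
[[325.1923   0.     286.6896]
 [  0.     325.1923 215.0035]
 [  0.       0.       1.    ]] [[-0.0001 -0.9574 -0.2888  0.0805]
 [ 1.      0.0001 -0.0008  0.0002]
 [ 0.0008 -0.2888  0.9574 -0.1835]
 [ 0.      0.      0.      1.    ]]
```

View pics/w1.png

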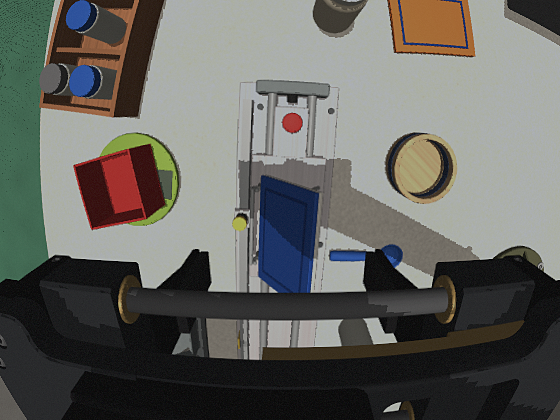

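The wrist view shows the red cap at (292,123) and blue-face corners at (263,176), (319,191), (309,296) and (258,272). The plate's trailing corners are at (241,82) and (338,88). I'll add these to the fit.

```bash
cat >> h.py <<'E'
def projw(w,p):
    M=R.from_rotvec(w['r']).as_matrix(); q=(np.atleast_2d(p)-w['p'])@M; T=w['T']
    c=(q-T[:3,3])@T[:3,:3]; rho=np.hypot(c[:,0],c[:,1]); th=np.arctan2(rho,c[:,2]); K=w['K']
    return np.c_[K[0,2]+K[0,0]*th*c[:,0]/rho, K[1,2]+K[1,1]*th*c[:,1]/rho]
E
cat > fit2.py <<'E'
from h import *
from scipy.optimize import least_squares
w=np.load("w1.npz")
def res(v):
    x,y,a,sc,by=v; C=lambda p:car(x,y,a,sc,p); B=lambda yy,zz:C(bpt(yy+by,zz)); P=lambda p:car(x,y,a,0,np.array(p)-[0,0,.066])
    obs=[((292.5,123),C((0,-.15,.072))),((263,176),B(-.08,-.06)),((319,191),B(-.08,.06)),((310,296),B(.08,.06)),((258,272),B(.08,-.06)),((241,82),P((.08,-.37,.004))),((338,88),P((-.08,-.37,.004)))]
    return np.array([projw(w,p)[0]-uv for uv,p in obs])
o=least_squares(lambda v:res(v).ravel(),[.5248,.0323,.0696,-.1564,.0043],loss='soft_l1')
print(o.x);print(res(o.x));v=o.x
print('car',car(*v[:4],(0,0,0)),'stop',car(*v[:3],.11,(0,0,0)),'boardc',car(*v[:4],bpt(v[4],0,0)),'handle',car(*v[:4],(0,-.15,.06)))
E
python3 fit2.py
```

```text
[ 0.5173  0.0294  0.0966 -0.1571  0.0025]
[[-0.1457 -0.0047]
 [-1.1553 -2.4306]
 [-1.296  -0.9259]
 [-0.3617 15.9776]
 [ 3.1512  3.8521]
 [ 1.4599  1.4433]
 [ 2.4535 -1.205 ]]
car [[ 0.5324 -0.1269  0.066 ]] stop [[0.5067 0.1389 0.066 ]] boardc [[ 0.5322 -0.1244  0.1366]] handle [[ 0.5469 -0.2762  0.126 ]]
```

```bash
sed -i 's/((310,296),B(.08,.06)),//;s/((258,272),B(.08,-.06)),//' fit2.py; python3 fit2.py
python3 - <<'E'
from h import *
w=np.load('w1.npz')
v=(.5248,.0323,.0696,-.1564)
print(projw(w,car(*v,[(0,-.15,.072),bpt(-.0757,-.06),bpt(-.0757,.06),bpt(.0843,-.06)])))
E
```

```text
[ 0.5109  0.0287  0.1184 -0.157   0.0045]
[[-0.4178 -0.0041]
 [-0.2613 -0.4034]
 [-0.2166  0.3069]
 [ 0.4054  2.4825]
 [ 1.4545 -2.3192]]
car [[ 0.5295 -0.1272  0.066 ]] stop [[0.4979 0.1379 0.066 ]] boardc [[ 0.529  -0.1228  0.1366]] handle [[ 0.5472 -0.2762  0.126 ]]
[[292.6806 125.3741]
 [260.7483 176.0936]
 [316.0893 194.8314]
 [257.4485 277.744 ]]
```

Request:
send_rows --steps '[{"tx": -0.14, "ty": 0.25, "tz": 0.5, "turn": 0, "grip": 0.85}, {"tx": -0.14, "ty": 0.25, "tz": 0.7, "turn": 0, "grip": 0.85}, {"tx": 0, "ty": 0, "tz": 0.7, "turn": 0, "grip": 0.85}, {"tx": 0, "ty": 0, "tz": 0, "turn": 0, "grip": 0.85}]'

```text
time: 4.28
position: [0.5106, -0.1864, 0.2421]
tool_rot: [2.351, -2.072, -0.018]
ft_force: [0.2, 0.7, 0.5]
grip_width: 0.855
grip_force: 0.0
```

```bash
python3 st.py;  python3 - <<'E'
from bench import ctrl
from h import *
import cv2
s=ctrl.get_state();d=ctrl.get_image("wrist");np.savez("w2.npz",p=s['position'],r=s['tool_rot'],K=d['K'],T=d['T_tool_cam'])
im=d['pixels'][:,:,::-1].copy();cv2.imwrite("pics/w2.png",im)
E
```

```text
[-0.0689  0.0841  0.3944  1.6557 -0.03    1.4217 -2.6861] [ 0.5106 -0.1864  0.2421] ydir deg -172.761388307352 z [-0.0136  0.0019 -0.9999] t 4.275
```

View pics/w2.png

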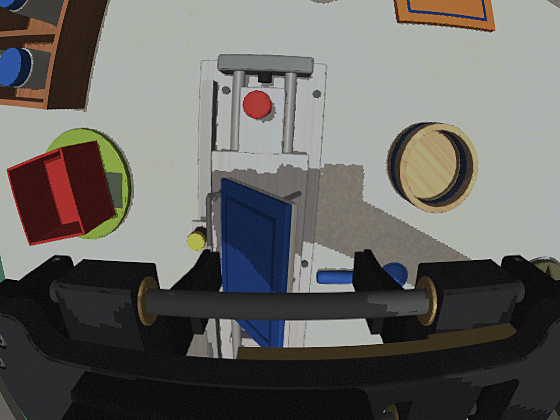

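The new view shows the trailing blue corners at (222,178) and (291,205), with the cap at (257,104). The board's top edge lies between the open fingers at u=215 and u=357.

```bash
cat > fit3.py <<'E'
from h import *
from scipy.optimize import least_squares
ws=[np.load("w1.npz"),np.load("w2.npz")]
O=[[(292.5,123),(263,176),(319,191),(241,82),(338,88)],[(257,103.5),(222,178),(291.5,205),(202,61),(325,63)]]
def res(v,k):
    x,y,a,sc,by,da=v; C=lambda p:car(x,y,a,sc,p); B=lambda yy,zz:C(bpt(yy+by,zz)); P=lambda p:car(x,y,a,0,np.array(p)-[0,0,.066])
    q=[C((0,-.15,.072)),B(-.08,-.06),B(-.08,.06),P((.08,-.37,.004)),P((-.08,-.37,.004))]
    w=dict(ws[k]); T=w['T'].copy(); T[:3,:3]=T[:3,:3]@R.from_euler('z',da).as_matrix(); w['T']=T
    return np.array([projw(w,p)[0] for p in q])-O[k]
f=lambda v:np.r_[res(v,0).ravel(),res(v,1).ravel(),(v[2]-.0696)/.005,v[5]/.01]
o=least_squares(f,[.5248,.0323,.0696,-.1564,.0043,0],loss='soft_l1')
v=o.x;print(v);print(res(v,0),res(v,1))
print('car',car(*v[:4],(0,0,0)),'stop',car(*v[:3],.11,(0,0,0)),'boardc',car(*v[:4],bpt(v[4],0,0)),'handle',car(*v[:4],(0,-.15,.06)),'toptrail',car(*v[:4],bpt(v[4]-.08,.06)))
E
python3 fit3.py
```

```text
[ 0.5216  0.0279  0.0709 -0.1567  0.0061  0.0354]
[[-0.4187 -1.2474]
 [-1.3633 -0.7072]
 [-0.7315  0.5739]
 [ 0.0461  0.6983]
 [ 1.0382 -2.7315]] [[ 0.0136  0.6578]
 [ 0.3329  1.1856]
 [-0.467  -0.7823]
 [ 1.273   1.0498]
 [ 2.7655 -0.4044]]
car [[ 0.5327 -0.1283  0.066 ]] stop [[0.5138 0.1377 0.066 ]] boardc [[ 0.5323 -0.1222  0.1366]] handle [[ 0.5434 -0.2779  0.126 ]] toptrail [[ 0.5085 -0.2041  0.1892]]
```

Request:
send_rows --steps '[{"tx": 0, "ty": -0.08, "tz": 0.5, "turn": 0, "grip": 0.8}, {"tx": 0, "ty": 0, "tz": 0.5, "turn": 0, "grip": 0.75}, {"tx": 0, "ty": 0, "tz": 0.18, "turn": 0, "grip": 0.7}, {"tx": 0, "ty": 0, "tz": 0, "turn": 0, "grip": 0.6}, {"tx": 0, "ty": 0, "tz": 0, "turn": 0, "grip": 0.52}]' --newtons 15

```text
time: 4.95
position: [0.5182, -0.1869, 0.1759]
tool_rot: [2.354, -2.075, -0.005]
ft_force: [0.4, 0.4, 0.8]
grip_width: 0.573
grip_force: 0.0
```

```bash
python3 st.py
```

```text
[-0.0663  0.1278  0.3963  1.7442 -0.0492  1.2842 -2.6741] [ 0.5182 -0.1869  0.1759] ydir deg -172.7693222604283 z [-0.0049 -0.0005 -1.    ] t 4.95
```

Request:
send_rows --steps '[{"tx": 0.01, "ty": -0.1, "tz": -0.08, "turn": 0, "grip": 0.45}, {"tx": 0.01, "ty": -0.1, "tz": -0.07, "turn": 0, "grip": 0.42}, {"tx": 0.01, "ty": -0.1, "tz": -0.06, "turn": 0, "grip": 0.38}, {"tx": 0.01, "ty": -0.1, "tz": -0.05, "turn": 0, "grip": 0.34}, {"tx": 0.01, "ty": -0.1, "tz": -0.04, "turn": 0, "grip": 0.31}, {"tx": 0.01, "ty": -0.1, "tz": -0.03, "turn": 0, "grip": 0.28}]' --newtons 15

```text
time: 5.7
position: [0.5537, -0.1854, 0.1936]
tool_rot: [2.354, -2.073, -0.009]
ft_force: [0.5, -1.1, -0.3]
grip_width: 0.291
grip_force: 0.0
```

```bash
python3 st.py
```

```text
[-0.0733  0.1941  0.4014  1.6383 -0.0752  1.3325 -2.6753] [ 0.5537 -0.1854  0.1936] ydir deg -172.74406026238327 z [-0.0078  0.0001 -1.    ] t 5.7
```

Request:
send_rows --steps '[{"tx": 0.01, "ty": -0.1, "tz": -0.02, "turn": 0, "grip": 0.26}, {"tx": 0, "ty": -0.08, "tz": -0.02, "turn": 0, "grip": 0.22}, {"tx": 0, "ty": 0, "tz": 0, "turn": 0, "grip": 0.1}, {"tx": 0, "ty": 0, "tz": 0, "turn": 0, "grip": 0}, {"tx": 0, "ty": 0, "tz": 0, "turn": 0, "grip": 0}]' --newtons 30

```text
time: 6.32
position: [0.564, -0.1847, 0.1959]
tool_rot: [2.354, -2.074, -0.009]
ft_force: [1.0, 0.0, 0.0]
grip_width: 0.024
grip_force: 0.0
```

```bash
python3 st.py;  python3 - <<'E'
from bench import ctrl
import cv2
a=ctrl.get_image("scene")['pixels'][170:330,155:415,::-1];b=ctrl.get_image("wrist")['pixels'][:,:,::-1]
a=cv2.resize(a,(560,345))
cv2.imwrite("pics/g1.png",cv2.resize(cv2.vconcat([a,b]),(548,600*765//765)))
E
```

```text
[-0.0754  0.2142  0.4036  1.6118 -0.0836  1.3406 -2.6757] [ 0.564  -0.1847  0.1959] ydir deg -172.76184129984776 z [-0.0078  0.0002 -1.    ] t 6.325
```

View pics/g1.png

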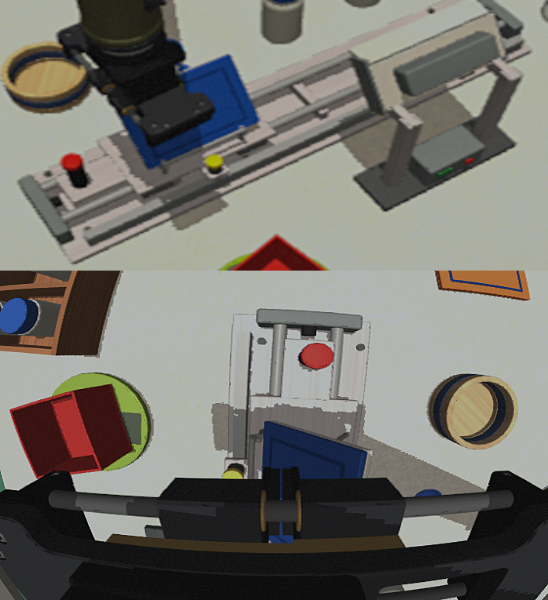

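The grip closed on nothing. The board is still leaning on the easel, blue face out: pushing outside the wires let it slip back past the finger. I'll back off upward and turn to the aligned yaw, then regrasp nearer the middle, which also leaves the extreme yaw for the release.

Request:
send_rows --steps '[{"tx": 0, "ty": 0, "tz": -0.5, "turn": 0, "grip": 0}, {"tx": 0, "ty": 0, "tz": -0.9, "turn": 0, "grip": 0.3}, {"tx": 0, "ty": 0, "tz": -0.4, "turn": -1, "grip": 0.85}, {"tx": 0, "ty": 0, "tz": 0, "turn": -1, "grip": 0.85}, {"tx": 0, "ty": 0, "tz": 0, "turn": -1, "grip": 0.85}, {"tx": 0, "ty": 0, "tz": 0, "turn": -1, "grip": 0.85}, {"tx": 0, "ty": 0, "tz": 0, "turn": -1, "grip": 0.85}, {"tx": 0, "ty": 0, "tz": 0, "turn": -1, "grip": 0.85}, {"tx": 0, "ty": 0, "tz": 0, "turn": -1, "grip": 0.85}, {"tx": 0, "ty": 0, "tz": 0, "turn": -1, "grip": 0.85}, {"tx": 0, "ty": 0, "tz": 0, "turn": -1, "grip": 0.85}, {"tx": 0, "ty": 0, "tz": 0, "turn": -1, "grip": 0.85}]'

```text
time: 7.92
position: [0.5649, -0.1847, 0.3039]
tool_rot: [-3.141, 0.068, 0.012]
ft_force: [-0.3, 0.5, -0.5]
grip_width: 0.85
grip_force: 0.0
```

Request:
send_rows --steps '[{"tx": 0, "ty": 0, "tz": 0, "turn": -1, "grip": 0.85}, {"tx": 0, "ty": 0, "tz": 0, "turn": -1, "grip": 0.85}, {"tx": 0, "ty": 0, "tz": 0, "turn": -1, "grip": 0.85}, {"tx": 0, "ty": 0, "tz": 0, "turn": -1, "grip": 0.85}, {"tx": 0, "ty": 0, "tz": 0, "turn": -1, "grip": 0.85}, {"tx": 0, "ty": 0, "tz": 0, "turn": -1, "grip": 0.85}, {"tx": 0, "ty": 0, "tz": 0, "turn": -1, "grip": 0.85}, {"tx": 0, "ty": 0, "tz": 0, "turn": -1, "grip": 0.85}, {"tx": 0, "ty": 0, "tz": 0, "turn": -1, "grip": 0.85}, {"tx": 0, "ty": 0, "tz": 0, "turn": -1, "grip": 0.85}, {"tx": 0, "ty": 0, "tz": 0, "turn": -1, "grip": 0.85}, {"tx": 0, "ty": 0, "tz": 0, "turn": -1, "grip": 0.85}]'

```text
time: 9.43
position: [0.5649, -0.1847, 0.3039]
tool_rot: [-2.148, -2.284, 0.008]
ft_force: [1.1, 0.4, -0.3]
grip_width: 0.846
grip_force: 0.0
```

```bash
python3 st.py
python3 - <<'E'
from bench import ctrl
import cv2,numpy as np
s=ctrl.get_state();d=ctrl.get_image("wrist");np.savez("w3.npz",p=s['position'],r=s['tool_rot'],K=d['K'],T=d['T_tool_cam'])
a=ctrl.get_image("scene")['pixels'][200:300,170:310,::-1]
cv2.imwrite("pics/g2.png",np.hstack([cv2.resize(a,(420,300))[:, :400],cv2.resize(d['pixels'][:,:,::-1],(400,300))]))
E
```

```text
[ 0.1004  0.1779  0.1994  1.4266 -0.033   1.5479  0.359 ] [ 0.5649 -0.1847  0.3039] ydir deg 3.508803464400056 z [-0.0077  0.0002 -1.    ] t 9.425
```

View pics/g2.png

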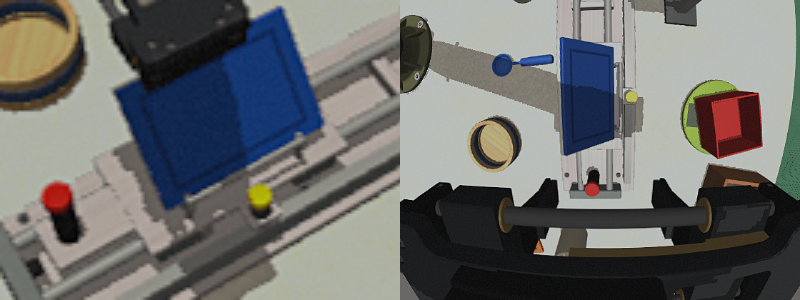

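The board is still seated with its blue face out. In the wrist panel its corners are at (562,38), (614,47), (563,150) and (612,158), and the cap is at (592,190). I'll extract the corners by colour and fit the board.

```bash
cat > fit4.py <<'E'
from h import *
import cv2,sys
from scipy.optimize import least_squares
from bench import ctrl
w=np.load('w3.npz'); im=ctrl.get_image('wrist')['pixels']
h=cv2.cvtColor(im,cv2.COLOR_RGB2HSV); m=cv2.inRange(h,(105,120,40),(130,255,255))
n,l,st,c=cv2.connectedComponentsWithStats(m); k=1+np.argmax(st[1:,4]); cnt=cv2.findContours((l==k).astype(np.uint8),0,2)[0][0]
q=cv2.approxPolyDP(cv2.convexHull(cnt),6,True)[:,0].astype(float); print(q)
r=cv2.inRange(h,(0,150,90),(8,255,255))|cv2.inRange(h,(172,150,90),(180,255,255)); r[:,350:]=0; cap=np.array(cv2.moments(r,True)['m10']),; M=cv2.moments(r,True); cap=np.array([M['m10'],M['m01']])/M['m00']; print('cap',cap)
def model(v,w=w):
    return np.vstack([projw(w,car(v[0],v[1],v[2],0,[bpt(a*.08,b*.06) for a,b in((1,1),(1,-1),(-1,-1),(-1,1))]))])
v0=[.5323,-.1222,.0709]; p=model(v0)
q=np.array([q[np.argmin(np.hypot(*(q-x).T))] for x in p])
o=least_squares(lambda v:(model(v)-q).ravel(),v0,loss='soft_l1'); print('pred0',p-q); print('board',o.x,model(o.x)-q); print('cap pred',projw(w,car(.5216,.0279,.0709,-.1567,(0,-.15,.072))))
E
python3 fit4.py
```

```text
[[226.  52.]
 [297.  66.]
 [299. 193.]
 [233. 217.]]
cap [268.8328 265.1137]
pred0 [[-3.2187 -0.5121]
 [-0.8742 -0.125 ]
 [-2.0688  2.1772]
 [-4.4971  2.2606]]
board [ 0.5353 -0.1211  0.081 ] [[-0.8043 -1.2717]
 [ 1.0009 -1.1339]
 [ 1.0188  1.1702]
 [-0.637   1.6737]]
cap pred [[264.8035 267.0137]]
```

Request:
send_rows --steps '[{"tx": 0.42, "ty": -0.2, "tz": 0.1, "turn": 0, "grip": 0.85}, {"tx": 0.42, "ty": -0.22, "tz": 0.3, "turn": 0, "grip": 0.85}, {"tx": 0.42, "ty": -0.22, "tz": 0.35, "turn": 0, "grip": 0.85}, {"tx": 0.42, "ty": -0.22, "tz": 0.4, "turn": 0, "grip": 0.85}, {"tx": 0, "ty": 0, "tz": 0, "turn": 0, "grip": 0.8}]'

```text
time: 10.2
position: [0.5054, -0.0845, 0.2336]
tool_rot: [-2.15, -2.278, 0.01]
ft_force: [-0.4, -0.5, 0.0]
grip_width: 0.819
grip_force: 0.0
```

```bash
python3 st.py
```

```text
[-0.0011  0.0209  0.117   1.7318 -0.0025  1.4003  0.1743] [ 0.5054 -0.0845  0.2336] ydir deg 3.320790114417859 z [-0.0111  0.0013 -0.9999] t 10.2
```

Request:
send_rows --steps '[{"tx": 0, "ty": 0.03, "tz": 0.5, "turn": 0, "grip": 0.8}, {"tx": 0, "ty": 0.02, "tz": 0.4, "turn": 0, "grip": 0.75}, {"tx": 0, "ty": 0, "tz": 0.18, "turn": 0, "grip": 0.7}, {"tx": 0, "ty": 0, "tz": 0, "turn": 0, "grip": 0.6}, {"tx": 0, "ty": 0, "tz": 0, "turn": 0, "grip": 0.5}, {"tx": 0, "ty": 0, "tz": 0, "turn": 0, "grip": 0.46}]' --newtons 10

```text
time: 10.95
position: [0.5105, -0.0869, 0.1716]
tool_rot: [-2.155, -2.28, 0.006]
ft_force: [-0.5, -0.2, -0.0]
grip_width: 0.498
grip_force: 0.0
```

```bash
python3 st.py
```

```text
[ 0.0028  0.0607  0.1188  1.8154 -0.0068  1.2716  0.1798] [ 0.5105 -0.0869  0.1716] ydir deg 3.232845219383607 z [-0.0058  0.     -1.    ] t 10.95
```

Request:
send_rows --steps '[{"tx": 0, "ty": 0.08, "tz": -0.03, "turn": 0, "grip": 0.46}, {"tx": 0, "ty": 0.08, "tz": -0.05, "turn": 0, "grip": 0.43}, {"tx": 0, "ty": 0.08, "tz": -0.05, "turn": 0, "grip": 0.39}, {"tx": 0, "ty": 0.08, "tz": -0.05, "turn": 0, "grip": 0.36}, {"tx": 0, "ty": 0.08, "tz": -0.04, "turn": 0, "grip": 0.33}, {"tx": 0, "ty": 0.08, "tz": -0.04, "turn": 0, "grip": 0.3}, {"tx": 0, "ty": 0.08, "tz": -0.03, "turn": 0, "grip": 0.27}]' --newtons 10

```text
time: 11.82
position: [0.5438, -0.0848, 0.1878]
tool_rot: [-2.154, -2.28, 0.008]
ft_force: [-0.1, -0.6, 0.3]
grip_width: 0.284
grip_force: 0.0
```

```bash
python3 st.py
python3 - <<'E'
from bench import ctrl
import cv2,numpy as np
d=ctrl.get_image("wrist")['pixels'][:,:,::-1]
a=ctrl.get_image("scene")['pixels'][190:310,170:310,::-1]
cv2.imwrite("pics/g3.png",np.hstack([cv2.resize(a,(350,300)),cv2.resize(d,(400,300))]))
E
```

```text
[-0.0026  0.1211  0.118   1.7175 -0.014   1.3115  0.1751] [ 0.5438 -0.0848  0.1878] ydir deg 3.255402588532784 z [-0.0077  0.0002 -1.    ] t 11.825
```

View pics/g3.png

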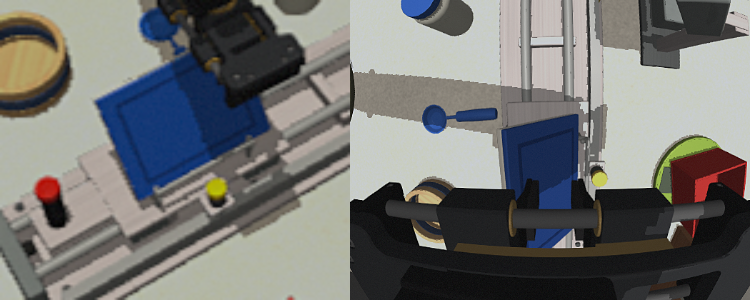

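The board is still leaning at 35° and both fingers are now in front of its blue face, near (525,200) and (590,200) in the wrist panel. So the near finger never held the top edge. I'll check the finger geometry against the pictures.

Run:
```python
from bench import ctrl
from h import *
s=ctrl.get_state();d=ctrl.get_image("wrist");w=dict(p=s['position'],r=s['tool_rot'],K=d['K'],T=d['T_tool_cam'])
M=R.from_rotvec(s['tool_rot']).as_matrix()
f=lambda p:projw(w,w['p']+M@np.array(p))[0]
for y in(-.0123,.0123):
  for x in (.0095,):
    print('finger y',y,[f((x,y,z)) for z in(-.02,.014)])
v=(.5335,-.122,.0709)
for y in(.08,.035,0): print('top blue edge',y,projw(w,car(*v,0,[bpt(y,.06),bpt(y,.06,-.006)])))
import cv2
im=d['pixels'];np.save('w4.npy',im);cv2.imwrite('pics/w4c.png',cv2.resize(im[120:360,160:400,::-1],(600,600),interpolation=cv2.INTER_CUBIC))
```

```text
finger y -0.0123 [array([264.1391, 249.7331]), array([267.5343, 229.119 ])]
finger y 0.0123 [array([309.1908, 249.7131]), array([305.7162, 229.1037])]
top blue edge 0.08 [[212.2487 183.0893]
 [199.2278 181.3251]]
top blue edge 0.035 [[218.1025 254.4856]
 [205.5203 250.0905]]
top blue edge 0 [[223.3254 302.3036]
 [211.2178 296.6483]]
```

View pics/w4c.png

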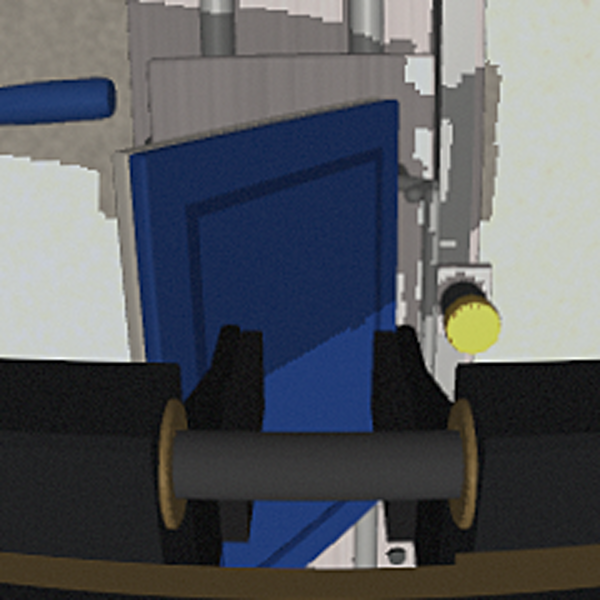

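The projected board edge matches the picture, so the board hasn't moved. The visible fingertips, though, end well short of where the stated geometry puts them. I'll measure their true length from the two pictures.

Run:
```python
from h import *
import cv2
a=np.load('w4.npy').max(2).astype(int); b=cv2.imread('pics/w2.png').max(2).astype(int)
for v in range(244,275,5): print('w4',v,[ (u) for u in range(235,330) if (a[v,u]<45)!=(a[v,u-1]<45)])
for v in range(240,285,6): print('w2',v,[ (u) for u in range(180,400) if (b[v,u]<45)!=(b[v,u-1]<45)])
w=dict(np.load('w2.npz')); T=w['T']
def pt(p):
    c=(np.array(p)-T[:3,3])@T[:3,:3]; rho=np.hypot(c[0],c[1]); th=np.arctan2(rho,c[2])
    return 286.69+325.19*th*c[0]/rho, 215.0+325.19*th*c[1]/rho
for z in(-.04,-.03,-.02,-.01,0,.014):
    print(z,'w4',[np.round(pt((x,s*.0123,z)),1) for x in(.0095,-.0095) for s in(-1,1)],'w2',[np.round(pt((.0095,s*.0372,z)),1) for s in(-1,1)])
```

```text
w4 244 []
w4 249 []
w4 254 [247, 265, 310, 327]
w4 259 [246, 265, 310, 328]
w4 264 [245, 265, 310, 329]
w4 269 [242, 266, 309]
w4 274 [239, 265, 309]
w2 240 []
w2 246 []
w2 252 [203, 210, 211, 219, 355, 372]
w2 258 [199, 220, 355, 376]
w2 264 [196, 221, 354, 380]
w2 270 [190, 221, 354, 385]
w2 276 [183, 222, 353, 391]
w2 282 [222, 352, 397]
-0.04 w4 [array([261.6, 269. ]), array([311.7, 269. ]), array([262.8, 301.7]), array([310.5, 301.7])] w2 [array([212. , 268.2]), array([361.2, 268.2])]
-0.03 w4 [array([262.9, 260.5]), array([310.3, 260.5]), array([264., 292.]), array([309.3, 292. ])] w2 [array([216. , 259.9]), array([357.3, 259.9])]
-0.02 w4 [array([264.2, 252.9]), array([309.1, 252.9]), array([265.1, 283.2]), array([308.2, 283.3])] w2 [array([219.6, 252.4]), array([353.7, 252.4])]
-0.01 w4 [array([265.3, 246. ]), array([308., 246.]), array([266.1, 275.2]), array([307.2, 275.2])] w2 [array([222.9, 245.6]), array([350.5, 245.6])]
0 w4 [array([266.4, 239.7]), array([307. , 239.7]), array([267. , 267.9]), array([306.3, 267.9])] w2 [array([225.9, 239.5]), array([347.5, 239.5])]
0.014 w4 [array([267.6, 231.9]), array([305.7, 231.9]), array([268.2, 258.7]), array([305.2, 258.7])] w2 [array([229.6, 231.8]), array([343.8, 231.8])]
```

Both pictures put the real fingertips 20 mm behind the reported TCP, 34 mm shorter than stated. So the fingers only passed over the board. I'll redo the grasp 34 mm lower.

Request:
send_rows --steps '[{"tx": 0, "ty": -0.2, "tz": 0, "turn": 0, "grip": 0.6}, {"tx": 0, "ty": -0.3, "tz": 0, "turn": 0, "grip": 0.8}, {"tx": 0, "ty": -0.13, "tz": 0, "turn": 0, "grip": 0.8}, {"tx": 0, "ty": 0, "tz": 0.35, "turn": 0, "grip": 0.8}, {"tx": 0, "ty": 0, "tz": 0.3, "turn": 0, "grip": 0.75}, {"tx": 0, "ty": 0, "tz": 0.2, "turn": 0, "grip": 0.65}, {"tx": 0, "ty": 0, "tz": 0, "turn": 0, "grip": 0.55}, {"tx": 0, "ty": 0, "tz": 0, "turn": 0, "grip": 0.5}]' --newtons 10

```text
time: 12.98
position: [0.5058, -0.087, 0.1374]
tool_rot: [-2.154, -2.28, 0.007]
ft_force: [0.2, -0.6, -0.6]
grip_width: 0.538
grip_force: 0.0
```

```bash
python3 st.py
```

```text
[ 0.0045  0.0775  0.119   1.8685 -0.009   1.2031  0.1833] [ 0.5058 -0.087   0.1374] ydir deg 3.253210403038924 z [-0.0069  0.0001 -1.    ] t 12.975
```

Request:
send_rows --steps '[{"tx": 0, "ty": 0.08, "tz": -0.03, "turn": 0, "grip": 0.48}, {"tx": 0, "ty": 0.08, "tz": -0.05, "turn": 0, "grip": 0.45}, {"tx": 0, "ty": 0.08, "tz": -0.05, "turn": 0, "grip": 0.42}, {"tx": 0, "ty": 0.08, "tz": -0.05, "turn": 0, "grip": 0.38}, {"tx": 0, "ty": 0.08, "tz": -0.04, "turn": 0, "grip": 0.35}, {"tx": 0, "ty": 0.08, "tz": -0.04, "turn": 0, "grip": 0.32}, {"tx": 0, "ty": 0.08, "tz": -0.03, "turn": 0, "grip": 0.29}, {"tx": 0, "ty": 0.08, "tz": -0.03, "turn": 0, "grip": 0.26}]' --newtons 10

```text
time: 13.98
position: [0.5442, -0.0847, 0.1559]
tool_rot: [-2.154, -2.28, 0.008]
ft_force: [-0.1, 0.0, -0.3]
grip_width: 0.277
grip_force: 0.2
```

```bash
python3 st.py
```

```text
[-0.0017  0.1424  0.1178  1.7588 -0.0169  1.2489  0.1772] [ 0.5442 -0.0847  0.1559] ydir deg 3.254688700553988 z [-0.0076  0.0002 -1.    ] t 13.975
```

Grip force is now 0.2 N, so the board is between the pads. I'll finish bringing it upright and close.

Request:
send_rows --steps '[{"tx": 0, "ty": 0.08, "tz": -0.03, "turn": 0, "grip": 0.23}, {"tx": 0, "ty": 0.08, "tz": -0.02, "turn": 0, "grip": 0.2}, {"tx": 0, "ty": 0.07, "tz": -0.02, "turn": 0, "grip": 0.17}, {"tx": 0, "ty": 0, "tz": 0, "turn": 0, "grip": 0.12}, {"tx": 0, "ty": 0, "tz": 0, "turn": 0, "grip": 0.08}, {"tx": 0, "ty": 0, "tz": 0, "turn": 0, "grip": 0.05}]' --newtons 15

```text
time: 14.72
position: [0.558, -0.0839, 0.16]
tool_rot: [-2.154, -2.28, 0.007]
ft_force: [2.9, 0.0, -1.5]
grip_width: 0.146
grip_force: 14.6
```

```bash
python3 st.py
```

```text
[-0.0034  0.1669  0.1174  1.7225 -0.0199  1.26    0.1756] [ 0.558  -0.0839  0.16  ] ydir deg 3.2682442802422957 z [-0.0066  0.0002 -1.    ] t 14.725
```

Request:
send_rows --steps '[{"tx": 0, "ty": 0, "tz": 0, "turn": 0, "grip": 0}, {"tx": 0, "ty": 0, "tz": 0, "turn": 0, "grip": 0}, {"tx": 0, "ty": 0, "tz": -0.1, "turn": 0, "grip": 0}, {"tx": 0, "ty": 0, "tz": -0.2, "turn": 0, "grip": 0}, {"tx": 0, "ty": 0, "tz": -0.4, "turn": 0, "grip": 0}, {"tx": 0, "ty": 0, "tz": -0.5, "turn": 0, "grip": 0}, {"tx": 0, "ty": 0, "tz": -0.6, "turn": 0, "grip": 0}, {"tx": 0, "ty": 0, "tz": -0.5, "turn": 0, "grip": 0}, {"tx": 0, "ty": 0, "tz": -0.2, "turn": 0, "grip": 0}, {"tx": 0, "ty": 0, "tz": 0, "turn": 0, "grip": 0}]' --newtons 45

```text
time: 15.98
position: [0.5582, -0.0843, 0.3101]
tool_rot: [-2.154, -2.278, 0.009]
ft_force: [-0.5, -0.0, -2.9]
grip_width: 0.133
grip_force: 44.7
```

```bash
python3 st.py
python3 - <<'E'
from bench import ctrl
s=ctrl.get_state();print(s['ft_force'],s['torque'],s['grip_width'])
E
```

```text
[-0.0087  0.1136  0.1231  1.4843 -0.0131  1.5529  0.1701] [ 0.5582 -0.0843  0.3101] ydir deg 3.218601252920939 z [-0.0084  0.0001 -1.    ] t 15.975
[-0.4907699  -0.01223849 -2.87533622] [ 0.03684899 -0.10859503  0.04459035] 0.13299144531689192
```

Request:
send_rows --steps '[{"tx": -0.3, "ty": 0, "tz": -0.1, "turn": 0, "grip": 0}, {"tx": -0.6, "ty": 0, "tz": -0.1, "turn": 0, "grip": 0}, {"tx": -0.6, "ty": 0, "tz": 0, "turn": 0, "grip": 0}, {"tx": -0.5, "ty": 0, "tz": 0, "turn": 0.5, "grip": 0}, {"tx": 0, "ty": 0, "tz": 0, "turn": 1, "grip": 0}, {"tx": 0, "ty": 0, "tz": 0, "turn": 1, "grip": 0}, {"tx": 0, "ty": 0, "tz": 0, "turn": 1, "grip": 0}, {"tx": 0, "ty": 0, "tz": 0, "turn": 1, "grip": 0}, {"tx": 0, "ty": 0, "tz": 0, "turn": 1, "grip": 0}, {"tx": 0, "ty": 0, "tz": 0, "turn": 1, "grip": 0}, {"tx": 0, "ty": 0, "tz": 0, "turn": 1, "grip": 0}, {"tx": 0, "ty": 0, "tz": 0, "turn": 1, "grip": 0}]'

```text
time: 17.48
position: [0.5652, -0.2048, 0.321]
tool_rot: [-3.066, -0.674, 0.014]
ft_force: [-0.7, 0.1, -3.3]
grip_width: 0.132
grip_force: 44.7
```

Request:
send_rows --steps '[{"tx": 0, "ty": 0, "tz": 0, "turn": 1, "grip": 0}, {"tx": 0, "ty": 0, "tz": 0, "turn": 1, "grip": 0}, {"tx": 0, "ty": 0, "tz": 0, "turn": 1, "grip": 0}, {"tx": 0, "ty": 0, "tz": 0, "turn": 1, "grip": 0}, {"tx": 0, "ty": 0, "tz": 0, "turn": 1, "grip": 0}, {"tx": 0, "ty": 0, "tz": 0, "turn": 1, "grip": 0}, {"tx": 0, "ty": 0, "tz": 0, "turn": 1, "grip": 0}, {"tx": 0, "ty": 0, "tz": 0, "turn": 1, "grip": 0}, {"tx": 0, "ty": 0, "tz": 0, "turn": 1, "grip": 0}, {"tx": 0, "ty": 0, "tz": 0, "turn": 1, "grip": 0}, {"tx": 0, "ty": 0, "tz": 0, "turn": 1, "grip": 0}, {"tx": 0, "ty": 0, "tz": 0, "turn": 1, "grip": 0}]'

```text
time: 18.98
position: [0.5652, -0.2048, 0.3211]
tool_rot: [2.55, -1.825, -0.012]
ft_force: [0.2, -0.0, -2.5]
grip_width: 0.128
grip_force: 44.7
```

```bash
python3 st.py
```

```text
[-0.0885  0.2027  0.4712  1.3832 -0.0881  1.5859 -2.4394] [ 0.5652 -0.2048  0.3211] ydir deg -161.18953620183018 z [-0.0094 -0.0001 -1.    ] t 18.975
```

Request:
send_rows --steps '[{"tx": 0, "ty": 0, "tz": 0, "turn": 0.9, "grip": 0}, {"tx": 0, "ty": 0, "tz": 0, "turn": 0.9, "grip": 0}, {"tx": -0.25, "ty": 0, "tz": 0.1, "turn": 0, "grip": 0}, {"tx": -0.25, "ty": 0, "tz": 0.1, "turn": 0, "grip": 0}, {"tx": 0, "ty": 0, "tz": 0, "turn": 0, "grip": 0}]'

```text
time: 19.6
position: [0.5631, -0.1721, 0.3088]
tool_rot: [2.31, -2.119, -0.012]
ft_force: [-0.3, 0.1, -2.2]
grip_width: 0.131
grip_force: 44.7
```

```bash
python3 st.py
python3 - <<'E'
from bench import ctrl
from h import *
import cv2
s=ctrl.get_state();d=ctrl.get_image("wrist");np.savez("w5.npz",p=s['position'],r=s['tool_rot'],K=d['K'],T=d['T_tool_cam'])
a=ctrl.get_image("scene")['pixels'][170:330,155:415,::-1]
cv2.imwrite("pics/w5.png",np.vstack([cv2.resize(a,(560,345))[120:300],d['pixels'][:,:,::-1]]))
E
```

```text
[-0.3947  0.1998  0.7674  1.4452 -0.1348  1.5611 -2.69  ] [ 0.5631 -0.1721  0.3088] ydir deg -175.05459320766857 z [-0.0099  0.0001 -1.    ] t 19.6
```

View pics/w5.png

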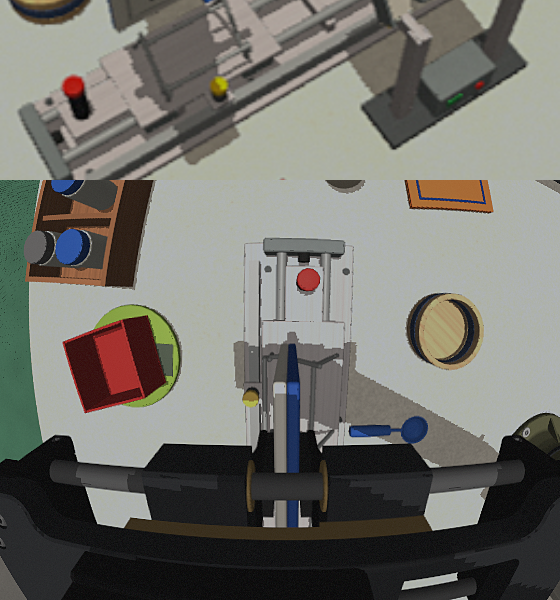

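The view shows the board upright in the hand, white face away from the robot and blue face towards it, with the empty easel below. I have now viewed 11 pictures, one over the limit, so from here I check by numbers only. Next I lower the board into the easel.

Request:
send_rows --steps '[{"tx": 0, "ty": -0.02, "tz": 0.3, "turn": 0, "grip": 0}, {"tx": 0, "ty": -0.01, "tz": 0.5, "turn": 0, "grip": 0}, {"tx": 0, "ty": -0.01, "tz": 0.5, "turn": 0, "grip": 0}, {"tx": 0, "ty": 0, "tz": 0.4, "turn": 0, "grip": 0}, {"tx": 0, "ty": 0, "tz": 0.25, "turn": 0, "grip": 0}, {"tx": 0, "ty": 0, "tz": 0.1, "turn": 0, "grip": 0}, {"tx": 0, "ty": 0, "tz": 0, "turn": 0, "grip": 0}]'

```text
time: 20.58
position: [0.5645, -0.1741, 0.187]
tool_rot: [2.309, -2.123, -0.009]
ft_force: [-0.6, 0.4, -2.3]
grip_width: 0.138
grip_force: 44.7
```

```bash
python3 st.py
```

```text
[-0.3803  0.2487  0.7496  1.6405 -0.171   1.328  -2.6611] [ 0.5645 -0.1741  0.187 ] ydir deg -175.18373218670877 z [-0.0075  0.0001 -1.    ] t 20.575
```

Request:
send_rows --steps '[{"tx": 0, "ty": 0, "tz": 0.08, "turn": 0, "grip": 0}, {"tx": 0, "ty": 0, "tz": 0.08, "turn": 0, "grip": 0}, {"tx": 0, "ty": 0, "tz": 0.08, "turn": 0, "grip": 0}, {"tx": 0, "ty": 0, "tz": 0.04, "turn": 0, "grip": 0}, {"tx": 0, "ty": 0, "tz": 0, "turn": 0, "grip": 0}]'

```text
time: 21.2
position: [0.5653, -0.1736, 0.1705]
tool_rot: [2.311, -2.123, -0.007]
ft_force: [2.2, 0.7, -0.8]
grip_width: 0.134
grip_force: 44.9
```

Request:
send_rows --steps '[{"tx": 0, "ty": 0, "tz": 0.04, "turn": 0, "grip": 0}, {"tx": 0, "ty": 0, "tz": 0.04, "turn": 0, "grip": 0}, {"tx": 0, "ty": 0, "tz": 0, "turn": 0, "grip": 0}]'

```text
time: 21.58
position: [0.5663, -0.1738, 0.1666]
tool_rot: [2.312, -2.124, -0.003]
ft_force: [4.4, -0.9, 4.1]
grip_width: 0.135
grip_force: 45.1
```

Contact is confirmed at z=0.167, with the back wires taking the weight. I'll loosen the grip and lean the board back onto the wires, with the near finger supporting it.

Request:
send_rows --steps '[{"tx": 0, "ty": 0.01, "tz": 0.02, "turn": 0, "grip": 0.15}, {"tx": 0, "ty": 0.03, "tz": 0.02, "turn": 0, "grip": 0.17}, {"tx": 0, "ty": 0.06, "tz": 0.02, "turn": 0, "grip": 0.19}, {"tx": 0, "ty": 0.08, "tz": 0.03, "turn": 0, "grip": 0.21}, {"tx": 0, "ty": 0.08, "tz": 0.03, "turn": 0, "grip": 0.24}]' --newtons 5

```text
time: 22.2
position: [0.5479, -0.1751, 0.1578]
tool_rot: [2.309, -2.122, -0.01]
ft_force: [-0.2, 0.2, -0.6]
grip_width: 0.228
grip_force: 0.1
```

```bash
python3 st.py
```

```text
[-0.3903  0.2332  0.7559  1.716  -0.1641  1.2666 -2.6544] [ 0.5479 -0.1751  0.1578] ydir deg -175.16239206446227 z [-0.0086  0.0003 -1.    ] t 22.2
```

Request:
send_rows --steps '[{"tx": 0, "ty": 0.07, "tz": 0.03, "turn": 0, "grip": 0.27}, {"tx": 0, "ty": 0.07, "tz": 0.03, "turn": 0, "grip": 0.3}, {"tx": 0, "ty": 0.07, "tz": 0.03, "turn": 0, "grip": 0.33}, {"tx": 0, "ty": 0.07, "tz": 0.04, "turn": 0, "grip": 0.36}, {"tx": 0, "ty": 0.07, "tz": 0.04, "turn": 0, "grip": 0.39}, {"tx": 0, "ty": 0.07, "tz": 0.04, "turn": 0, "grip": 0.42}, {"tx": 0, "ty": 0.06, "tz": 0.03, "turn": 0, "grip": 0.45}, {"tx": 0, "ty": 0.03, "tz": 0, "turn": 0, "grip": 0.48}, {"tx": 0, "ty": 0, "tz": 0, "turn": 0, "grip": 0.55}]'

```text
time: 23.32
position: [0.5183, -0.1776, 0.1443]
tool_rot: [2.31, -2.122, -0.008]
ft_force: [-0.1, -0.3, -0.8]
grip_width: 0.518
grip_force: 0.0
```

```bash
python3 st.py
```

```text
[-0.4187  0.1742  0.7782  1.7998 -0.1272  1.2264 -2.661 ] [ 0.5183 -0.1776  0.1443] ydir deg -175.14550013965552 z [-0.007   0.0002 -1.    ] t 23.325
```

Request:
send_rows --steps '[{"tx": 0, "ty": 0.02, "tz": 0, "turn": 0, "grip": 0.7}, {"tx": 0, "ty": 0, "tz": 0, "turn": 0, "grip": 0.85}, {"tx": 0, "ty": 0, "tz": -0.3, "turn": 0, "grip": 0.9}, {"tx": 0, "ty": 0, "tz": -0.8, "turn": 0, "grip": 0.9}, {"tx": 0, "ty": 0, "tz": -0.9, "turn": 0, "grip": 0.9}, {"tx": 0.5, "ty": 0, "tz": -0.7, "turn": 0, "grip": 0.9}, {"tx": 0.8, "ty": 0, "tz": 0, "turn": 0, "grip": 0.9}]'

```text
time: 24.2
position: [0.5282, -0.2544, 0.3112]
tool_rot: [2.321, -2.117, 0.002]
ft_force: [-0.2, -1.3, -1.4]
grip_width: 0.899
grip_force: 0.0
```

```bash
python3 st.py
python3 - <<'E'
from bench import ctrl
from h import *
import cv2
s=ctrl.get_state();d=ctrl.get_image("wrist");w=dict(p=s['position'],r=s['tool_rot'],K=d['K'],T=d['T_tool_cam']);np.savez("w6.npz",**w)
im=d['pixels'];cv2.imwrite('pics/w6.png',im[:,:,::-1]); sc=ctrl.get_image('scene')['pixels'];cv2.imwrite('pics/s6.png',sc[:,:,::-1])
v=(.5335,-.134,.0709)
C=np.array([bpt(a,b) for a,b in((.08,.06),(.08,-.06),(-.08,-.06),(-.08,.06))])
for nm,I,P in(('w',im,lambda p:projw(w,p)),('s',sc,lambda p:proj(KS,TS,p))):
    q=P(car(*v,0,C)); print(nm,q.round(1).tolist())
    for a in(.05,0,-.05): print([I[tuple(np.clip(P(car(*v,0,[bpt(a,b)]))[0][::-1].round().astype(int),0,[419,559]))].tolist() for b in(.07,.05,.02,0,-.03,-.05)])
    hh=cv2.cvtColor(I,cv2.COLOR_RGB2HSV); m=cv2.inRange(hh,(105,120,40),(130,255,255)); n,l,st,c=cv2.connectedComponentsWithStats(m); print('blue blobs',[ (st[k].tolist()) for k in range(1,n) if st[k,4]>25])
E
```

```text
[-0.4673  0.2339  1.0545  1.4629 -0.2026  1.5609 -2.4724] [ 0.5282 -0.2544  0.3112] ydir deg -174.7266398957072 z [ 0.0007 -0.0008 -1.    ] t 24.2
w [[296.2, 361.3], [248.5, 316.0], [245.5, 213.1], [301.6, 242.0]]
[[87, 81, 77], [145, 140, 131], [146, 142, 132], [38, 38, 37], [49, 47, 48], [40, 42, 42]]
[[48, 48, 48], [46, 44, 46], [14, 14, 16], [145, 141, 132], [145, 140, 132], [135, 131, 124]]
[[165, 158, 154], [95, 92, 87], [148, 143, 133], [147, 142, 134], [147, 142, 133], [125, 122, 116]]
blue blobs [[64, 0, 20, 5, 56], [389, 8, 81, 57, 450], [31, 39, 31, 34, 784], [39, 110, 32, 35, 853], [249, 207, 58, 86, 325], [323, 288, 36, 5, 151], [298, 320, 5, 27, 86]]
s [[257.8, 204.0], [272.3, 243.6], [218.8, 272.9], [201.2, 232.7]]
[[180, 185, 175], [177, 169, 151], [172, 164, 148], [174, 165, 149], [173, 164, 149], [160, 152, 138]]
[[117, 108, 94], [174, 167, 150], [174, 167, 151], [173, 165, 149], [173, 165, 149], [170, 162, 146]]
[[116, 110, 96], [120, 113, 103], [174, 166, 149], [173, 165, 149], [172, 165, 148], [159, 153, 139]]
blue blobs [[476, 39, 22, 18, 74], [322, 131, 18, 16, 239], [281, 155, 17, 17, 231], [226, 193, 20, 20, 185], [162, 228, 22, 6, 38], [63, 251, 23, 33, 37], [215, 379, 24, 25, 449], [178, 416, 17, 4, 48]]
```

The scene shows white where the board face should be and no blue. I'll fit the pose numerically.

```bash
cat > chk.py <<'E'
from h import *
import cv2,sys
from scipy.optimize import least_squares
I=cv2.cvtColor(cv2.imread(sys.argv[1]),cv2.COLOR_BGR2RGB).astype(int); y0=float(sys.argv[2])
m=(np.abs(I-[173,165,149]).max(2)<10).astype(np.uint8); m=cv2.morphologyEx(m,cv2.MORPH_OPEN,np.ones((3,3)))
n,l,st,c=cv2.connectedComponentsWithStats(m); v0=np.array([.5335+(-.134-y0)*.07,y0,.0709])
u=proj(KS,TS,car(*v0,0,[bpt(0,-.02)]))[0].astype(int); k=l[u[1],u[0]]; print('label',k,st[k])
cnt=max(cv2.findContours((l==k).astype(np.uint8),0,2)[0],key=len); H=cv2.convexHull(cnt)[:,0]
print('poly',cv2.approxPolyDP(H,3,True)[:,0].tolist())
# overlap-based fit of centre x,y and lean
mk=(l==k)
def f(v):
    L=v[3]; s,cc=np.sin(L),np.cos(L); P=[(.006*cc-b*s,a,.0706+.006*s+b*cc) for a,b in((.08,.06),(.08,-.06),(-.08,-.06),(-.08,.06))]
    q=proj(KS,TS,car(*v[:3],0,P)); im=np.zeros(mk.shape,np.uint8); cv2.fillConvexPoly(im,(q*16).round().astype(np.int32),1,shift=4)
    return -(mk&(im>0)).sum()/ (mk|(im>0)).sum()
from scipy.optimize import minimize
best=min((minimize(f,[*v0,np.radians(L)],method='Nelder-Mead',options=dict(initial_simplex=[[*v0,np.radians(L)]]+[[*(v0+d),np.radians(L)+e] for d,e in (([.008,0,0],0),([0,.01,0],0),([0,0,.04],0),([0,0,0],.1))])) for L in(30,35,40)),key=lambda r:r.fun)
print('centre/yaw',best.x[:3],'lean deg',np.degrees(best.x[3]),'IoU',-best.fun)
E
python3 chk.py pics/s6.png -.134
```

```text
label 7 [ 215  217   48   47 1370]
poly [[253, 217], [262, 243], [222, 263], [215, 247], [216, 234]]
centre/yaw [ 0.5332 -0.1201  0.1395] lean deg 7.986521466455562 IoU 0.7214983713355049
```

Run:
```python
from h import *
from scipy.optimize import least_squares
q=np.array([[253.5,216.5],[262.5,243],[221.5,263.5]])
def f(v,L=np.radians(35)):
    x,y,a,L=v; s,c=np.sin(L),np.cos(L)
    P=[(.006*c-b*s,A,.0706+.006*s+b*c) for A,b in((.065,.045),(.065,-.045),(-.065,-.045))]
    return (proj(KS,TS,car(x,y,a,0,P))-q)
o=least_squares(lambda v:f(v).ravel(),[.5335,-.134,.07,.61]);print(o.x,np.degrees(o.x[3]),f(o.x))
# same with start image (blue) inner corners for reference inset
s=lambda u,v:(155+u/3-.33,170+v/3-.33)
print(proj(KS,TS,car(.5335,-.122,.0709,0,[bpt(a,b) for a,b in((-.065,.045),(.065,.045),(.065,-.045),(-.065,-.045))])),[s(187,208),s(308,125),s(336,200),s(229,268)])
```

```text
[ 0.5362 -0.139   0.0676  0.4022] 23.041987338387248 [[ 1.6576 -1.5331]
 [ 0.5612 -0.9041]
 [-2.2027  2.1539]]
[[213.5238 233.1154]
 [258.8329 209.8768]
 [269.786  239.5734]
 [226.2877 263.2007]] [(217.00333333333333, 239.0033333333333), (257.3366666666667, 211.33666666666664), (266.67, 236.33666666666667), (231.0033333333333, 259.00333333333333)]
```

Run:
```python
from h import *
import cv2
from scipy.optimize import least_squares
w=dict(np.load('w6.npz'));im=cv2.cvtColor(cv2.imread('pics/w6.png'),cv2.COLOR_BGR2RGB)
m=cv2.inRange(cv2.cvtColor(im,cv2.COLOR_RGB2HSV),(105,100,40),(130,255,255)); m[:200]=0;m[300:]=0;m[:,320:]=0;m[:,:235]=0
p=cv2.findNonZero(m)[:,0]; print('blue hull',cv2.approxPolyDP(cv2.convexHull(p),2,True)[:,0].tolist())
for x in(.5335,.5305): print(projw(w,car(x,-.136,.0709,0,[bpt(-.08,-.06,-.006),bpt(-.08,-.06,0),bpt(-.08,.06,-.006),bpt(-.08,.06,0),bpt(0,.06,-.006)])).round(1).tolist())
```

```text
blue hull [[304, 292], [300, 292], [249, 207], [306, 232]]
[[253.6, 210.3], [249.6, 211.0], [311.0, 237.9], [306.5, 239.0], [307.5, 304.0]]
[[255.9, 210.5], [251.9, 211.2], [313.9, 238.1], [309.4, 239.2], [310.1, 304.1]]
```

White is out and the lean is about right, but the board may be sitting a few mm forward. I'll turn the arm away over the handle side for an unobstructed look before sliding.

Request:
send_rows --steps '[{"tx": 0.8, "ty": 0, "tz": 0, "turn": -0.5, "grip": 0.5}, {"tx": 0.8, "ty": 0, "tz": 0, "turn": -1, "grip": 0.3}, {"tx": 0.3, "ty": 0, "tz": 0, "turn": -1, "grip": 0}, {"tx": 0, "ty": 0, "tz": 0, "turn": -1, "grip": 0}, {"tx": 0, "ty": 0, "tz": 0, "turn": -1, "grip": 0}, {"tx": 0, "ty": 0, "tz": 0, "turn": -1, "grip": 0}, {"tx": 0, "ty": 0, "tz": 0, "turn": -1, "grip": 0}, {"tx": 0, "ty": 0, "tz": 0, "turn": -1, "grip": 0}, {"tx": 0, "ty": 0, "tz": 0, "turn": -1, "grip": 0}, {"tx": 0, "ty": 0, "tz": 0, "turn": -1, "grip": 0}, {"tx": 0, "ty": 0, "tz": 0, "turn": -1, "grip": 0}, {"tx": 0, "ty": 0, "tz": 0, "turn": -1, "grip": 0}]'

```text
time: 25.8
position: [0.5416, -0.3674, 0.3069]
tool_rot: [-3.135, -0.196, 0.011]
ft_force: [-0.1, 0.5, -0.4]
grip_width: 0.002
grip_force: 0.0
```

Request:
send_rows --steps '[{"tx": 0, "ty": 0, "tz": 0, "turn": -1, "grip": 0}, {"tx": 0, "ty": 0, "tz": 0, "turn": -1, "grip": 0}, {"tx": 0, "ty": 0, "tz": 0, "turn": -1, "grip": 0}, {"tx": 0, "ty": 0, "tz": 0, "turn": -1, "grip": 0}, {"tx": 0, "ty": 0, "tz": 0, "turn": -1, "grip": 0}, {"tx": 0, "ty": 0, "tz": 0, "turn": -1, "grip": 0}, {"tx": 0, "ty": 0, "tz": 0, "turn": -1, "grip": 0}, {"tx": 0, "ty": 0, "tz": 0, "turn": -1, "grip": 0}, {"tx": 0, "ty": 0, "tz": 0, "turn": -1, "grip": 0}, {"tx": 0, "ty": 0, "tz": 0, "turn": -1, "grip": 0}, {"tx": 0, "ty": 0, "tz": 0, "turn": -0.8, "grip": 0}, {"tx": 0, "ty": 0, "tz": 0, "turn": 0, "grip": 0}]'

```text
time: 27.3
position: [0.5416, -0.3676, 0.3067]
tool_rot: [-2.155, -2.279, 0.008]
ft_force: [-0.1, -0.5, 0.5]
grip_width: 0.004
grip_force: 0.0
```

```bash
python3 st.py
cat > edge.py <<'E'
# board pose from the wrist view: white face corners by maximising edge strength along the outline
from h import *
import cv2,sys
from bench import ctrl
from scipy.optimize import differential_evolution
from scipy.ndimage import map_coordinates
s=ctrl.get_state();d=ctrl.get_image("wrist");w=dict(p=s['position'],r=s['tool_rot'],K=d['K'],T=d['T_tool_cam']);sc=ctrl.get_image('scene')['pixels']
tag=sys.argv[1]; y0=float(sys.argv[2]); np.savez(f'{tag}.npz',**w); cv2.imwrite(f'pics/{tag}w.png',d['pixels'][:,:,::-1]); cv2.imwrite(f'pics/{tag}s.png',sc[:,:,::-1])
def grad(I):
    g=cv2.GaussianBlur(I.astype(np.float32),(0,0),1.2); return [np.dstack([cv2.Sobel(g[...,k],-1,*a) for k in range(3)]) for a in((1,0),(0,1))]
def cost(v,views):
    x,y,a,L=v; sn,c=np.sin(L),np.cos(L); t=np.linspace(-1,1,60); tot=0
    for P,G in views:
        for n in(.006,-.006):
            E=[np.c_[.08*t,0*t+.06],np.c_[.08*t,0*t-.06],np.c_[0*t+.08,.06*t],np.c_[0*t-.08,.06*t]]
            for e in E:
                q=P(car(x,y,a,0,np.c_[n*c-e[:,1]*sn,e[:,0],.0706+n*sn+e[:,1]*c])); dq=np.gradient(q,axis=0); nn=np.c_[-dq[:,1],dq[:,0]]; nn/=np.linalg.norm(nn,axis=1)[:,None]
                g=sum(abs(sum(map_coordinates(G[i][...,k],q.T[::-1],order=1)*nn[:,i] for i in(0,1))) for k in range(3)); tot+=np.minimum(g,150).mean()*(1 if n>0 else .5)
    return -tot
S=(lambda p:proj(KS,TS,p),grad(sc)); W=(lambda p:projw(w,p),grad(d['pixels']))
for nm,vs in(('scene',[S]),('wrist',[W]),('both',[S,W])):
    r=differential_evolution(cost,[(.518,.555),(y0-.03,y0+.03),(.0,.14),(.35,.9)],args=(vs,),seed=1,maxiter=60,popsize=12,tol=1e-5); print(nm,r.x[:3],'lean',np.degrees(r.x[3]),r.fun)
E
python3 edge.py e1 -.138
```

```text
[ 0.1845  0.331   0.5028  1.2704 -0.1527  1.5841  0.7187] [ 0.5416 -0.3676  0.3067] ydir deg 3.195368317089023 z [-0.0071 -0.0002 -1.    ] t 27.3
scene [ 0.5336 -0.1341  0.0726] lean 41.673403561745566 -725.6532000485089
wrist [ 0.5402 -0.1422  0.0373] lean 34.607650038621735 -406.31418165025826
both [ 0.5374 -0.1408  0.0639] lean 36.39171854797588 -1079.6822619320837
```

```bash
sed 's/^s=ctrl.*$//; s/^tag=.*$//; s/^for nm,vs.*$//; s/^  *r=diff.*$//; s/^S=.*$//' edge.py | sed '/^from bench/d' > ed.py
cat > e2.py <<'E'
from ed import *
def run(f,y0):
    S=[(lambda p:proj(KS,TS,p),grad(cv2.imread(f)))]
    b=[(.518,.555),(y0-.03,y0+.03),(.06,.08),(.5,.8)]
    r=differential_evolution(cost,b,args=(S,),seed=1,maxiter=60,popsize=12); print(f,'z fixed',r.x[:3],np.degrees(r.x[3]),r.fun)
    for dd in(-.004,0,.004,.008): # shift up along the foot direction with the lean 35
        g=lambda v:cost([.5335+dd*c35,v[0],.0709,v[1]],[(lambda p:proj(KS,TS,np.atleast_2d(p)+[0,0,dd*s35]),S[0][1])])
        r=differential_evolution(g,[(y0-.03,y0+.03),(.5,.8)],seed=1,maxiter=40); print('  foot shift',dd,r.x[0],np.degrees(r.x[1]),r.fun)
run('pics/scene0.png',-.122); run('pics/e1s.png',-.138)
E
python3 e2.py
```

```text
pics/scene0.png z fixed [ 0.5345 -0.1158  0.067 ] 37.84024215775077 -892.626719741989
  foot shift -0.004 -0.11438800741314617 35.737836289695835 -882.8771594380585
  foot shift 0 -0.1148039385978466 36.845490200621875 -891.8684560842094
  foot shift 0.004 -0.11659502262988365 34.93950057710588 -893.2149731796982
  foot shift 0.008 -0.11812037644041998 32.04557272398885 -890.3514978755837
pics/e1s.png z fixed [ 0.5336 -0.1341  0.0714] 41.74157710810698 -725.614329667651
  foot shift -0.004 -0.13392194847225536 36.31384287274214 -692.6307737825064
  foot shift 0 -0.13403896666001458 41.71777114592242 -725.5720999664633
  foot shift 0.004 -0.13457155148748456 43.85560861278767 -713.1537984474209
  foot shift 0.008 -0.13552249706499692 36.73922917589605 -722.4834146517219
```

The fit suggests the board's foot stopped at the lips: it leans about 41° instead of 35°. I'll turn a quarter, come in from the front with closed fingers, and nudge its lower part gently home.

Request:
send_rows --steps '[{"tx": 0, "ty": 0, "tz": 0, "turn": 0.94, "grip": 0}, {"tx": 0, "ty": 0, "tz": 0, "turn": 0.94, "grip": 0}, {"tx": 0, "ty": 0, "tz": 0, "turn": 0.94, "grip": 0}, {"tx": 0, "ty": 0, "tz": 0, "turn": 0.94, "grip": 0}, {"tx": 0, "ty": 0, "tz": 0, "turn": 0.94, "grip": 0}, {"tx": 0, "ty": 0, "tz": 0, "turn": 0.94, "grip": 0}, {"tx": 0, "ty": 0, "tz": 0, "turn": 0.94, "grip": 0}, {"tx": 0, "ty": 0, "tz": 0, "turn": 0.94, "grip": 0}, {"tx": 0, "ty": 0, "tz": 0, "turn": 0.94, "grip": 0}, {"tx": 0, "ty": 0, "tz": 0, "turn": 0.94, "grip": 0}, {"tx": 0, "ty": 0, "tz": 0, "turn": 0.94, "grip": 0}, {"tx": 0, "ty": 0, "tz": 0, "turn": 0.94, "grip": 0}]'

```text
time: 28.9
position: [0.5415, -0.3678, 0.3061]
tool_rot: [-3.141, -0.073, 0.012]
ft_force: [-0.3, -0.2, 0.6]
grip_width: 0.007
grip_force: 0.0
```

Request:
send_rows --steps '[{"tx": 0.29, "ty": -0.6, "tz": 0, "turn": 0, "grip": 0}, {"tx": 0.29, "ty": -0.85, "tz": 0, "turn": 0, "grip": 0}, {"tx": 0.29, "ty": -0.85, "tz": 0, "turn": 0, "grip": 0}, {"tx": 0.29, "ty": -0.85, "tz": 0, "turn": 0, "grip": 0}, {"tx": 0, "ty": -0.63, "tz": 0, "turn": 0, "grip": 0}, {"tx": 0, "ty": 0, "tz": 0.7, "turn": 0, "grip": 0}, {"tx": 0, "ty": 0, "tz": 0.8, "turn": 0, "grip": 0}, {"tx": 0, "ty": 0, "tz": 0.5, "turn": 0, "grip": 0}, {"tx": 0, "ty": 0, "tz": 0, "turn": 0, "grip": 0}]'

```text
time: 30.02
position: [0.5963, -0.137, 0.1833]
tool_rot: [-3.139, -0.081, 0.02]
ft_force: [-0.1, -0.7, 0.4]
grip_width: 0.004
grip_force: 0.0
```

```bash
python3 st.py; python3 edge.py e3 -.136
```

```text
[-0.3427  0.2924  0.6414  1.5844 -0.1753  1.3365 -1.1979] [ 0.5963 -0.137   0.1833] ydir deg -87.04641399384222 z [-0.0126  0.0007 -0.9999] t 30.025
scene [ 0.5274 -0.1394  0.    ] lean 51.56374453909638 -649.6583388072968
wrist [ 0.5475 -0.1599  0.0463] lean 43.409234617128504 -489.5856007882196
both [ 0.544  -0.1407  0.0603] lean 35.64582224768425 -987.0086382723838
```

Request:
send_rows --steps '[{"tx": 0, "ty": 0, "tz": 0.6, "turn": 0, "grip": 0}, {"tx": 0, "ty": 0, "tz": 0.5, "turn": 0, "grip": 0}, {"tx": -0.1, "ty": 0, "tz": 0.17, "turn": 0, "grip": 0}, {"tx": -0.2, "ty": 0, "tz": 0, "turn": 0, "grip": 0}, {"tx": -0.1, "ty": 0, "tz": 0, "turn": 0, "grip": 0}, {"tx": 0, "ty": 0, "tz": 0, "turn": 0, "grip": 0}]'

```text
time: 30.88
position: [0.5739, -0.1394, 0.111]
tool_rot: [-3.14, -0.082, 0.008]
ft_force: [0.1, -0.5, 0.4]
grip_width: 0.006
grip_force: 0.0
```

Request:
send_rows --steps '[{"tx": -0.04, "ty": 0, "tz": 0, "turn": 0, "grip": 0}, {"tx": -0.04, "ty": 0, "tz": 0, "turn": 0, "grip": 0}, {"tx": -0.04, "ty": 0, "tz": 0, "turn": 0, "grip": 0}]'

```text
time: 31.25
position: [0.5662, -0.1394, 0.1095]
tool_rot: [-3.14, -0.083, 0.012]
ft_force: [0.1, -0.3, -0.3]
grip_width: 0.005
grip_force: 0.0
```

Request:
send_rows --steps '[{"tx": -0.03, "ty": 0, "tz": 0, "turn": 0, "grip": 0}, {"tx": -0.03, "ty": 0, "tz": 0, "turn": 0, "grip": 0}]'

```text
time: 31.5
position: [0.5626, -0.1396, 0.1094]
tool_rot: [-3.14, -0.082, 0.012]
ft_force: [-0.2, -0.3, 0.5]
grip_width: 0.004
grip_force: 0.0
```

Request:
send_rows --steps '[{"tx": -0.03, "ty": 0, "tz": 0, "turn": 0, "grip": 0}, {"tx": 0, "ty": 0, "tz": 0, "turn": 0, "grip": 0}]'

```text
time: 31.75
position: [0.5608, -0.1398, 0.1095]
tool_rot: [-3.14, -0.082, 0.012]
ft_force: [-0.1, -0.2, 0.9]
grip_width: 0.005
grip_force: 0.0
```

Request:
send_rows --steps '[{"tx": -0.03, "ty": 0, "tz": 0, "turn": 0, "grip": 0}, {"tx": 0, "ty": 0, "tz": 0, "turn": 0, "grip": 0}]'

```text
time: 32.0
position: [0.5591, -0.1398, 0.1096]
tool_rot: [-3.14, -0.082, 0.012]
ft_force: [0.6, -0.3, -0.3]
grip_width: 0.01
grip_force: 0.1
```

Request:
send_rows --steps '[{"tx": -0.03, "ty": 0, "tz": 0, "turn": 0, "grip": 0}, {"tx": 0, "ty": 0, "tz": 0, "turn": 0, "grip": 0}]'

```text
time: 32.25
position: [0.5583, -0.1398, 0.1099]
tool_rot: [-3.14, -0.083, 0.009]
ft_force: [2.5, -0.3, -0.6]
grip_width: -0.001
grip_force: 1.1
```

Request:
send_rows --steps '[{"tx": -0.03, "ty": 0, "tz": 0, "turn": 0, "grip": 0}, {"tx": 0, "ty": 0, "tz": 0, "turn": 0, "grip": 0}]'

```text
time: 32.5
position: [0.5577, -0.1398, 0.1104]
tool_rot: [3.14, 0.083, -0.005]
ft_force: [6.5, 1.0, -0.9]
grip_width: 0.007
grip_force: 2.3
```

Request:
send_rows --steps '[{"tx": -0.03, "ty": 0, "tz": 0, "turn": 0, "grip": 0}, {"tx": 0, "ty": 0, "tz": 0, "turn": 0, "grip": 0}]'

```text
time: 32.75
position: [0.5572, -0.1398, 0.1109]
tool_rot: [3.14, 0.084, -0.0]
ft_force: [8.5, 0.0, -0.6]
grip_width: 0.004
grip_force: 3.2
```

Request:
send_rows --steps '[{"tx": 0.15, "ty": 0, "tz": 0, "turn": 0, "grip": 0}, {"tx": 0.3, "ty": 0, "tz": 0, "turn": 0, "grip": 0}, {"tx": 0.3, "ty": 0, "tz": -0.5, "turn": 0, "grip": 0}, {"tx": 0, "ty": 0.3, "tz": -0.9, "turn": 0, "grip": 0}, {"tx": 0, "ty": 0.6, "tz": -0.8, "turn": 0, "grip": 0}, {"tx": 0, "ty": 0.8, "tz": -0.4, "turn": -0.9, "grip": 0}, {"tx": 0, "ty": 0.8, "tz": 0, "turn": -0.94, "grip": 0}, {"tx": 0, "ty": 0.8, "tz": 0, "turn": -0.94, "grip": 0}, {"tx": 0, "ty": 0.4, "tz": 0, "turn": -0.94, "grip": 0}]'

```text
time: 33.88
position: [0.6368, -0.3577, 0.2634]
tool_rot: [-3.011, -0.886, 0.018]
ft_force: [0.1, 0.8, -0.9]
grip_width: 0.006
grip_force: 0.0
```

```bash
python3 st.py
python3 - <<'E'
from bench import ctrl;import cv2
cv2.imwrite('pics/s7.png',ctrl.get_image('scene')['pixels'][:,:,::-1]); cv2.imwrite('pics/t7.png',ctrl.get_image('top')['pixels'][:,:,::-1])
E
sed -i '/^run/d' e2.py; echo "run('pics/s7.png',-.138)" >> e2.py; python3 e2.py
```

```text
[ 0.1016  0.5419  0.6168  1.1128 -0.2957  1.5819 -0.3514] [ 0.6368 -0.3577  0.2634] ydir deg -57.20958903775944 z [-0.012  -0.     -0.9999] t 33.875
pics/s7.png z fixed [ 0.5365 -0.1347  0.0717] 36.78426309240309 -729.200236309128
  foot shift -0.004 -0.13314252320257602 44.774925811909704 -690.5924399534636
  foot shift 0 -0.13415420751429885 41.61377090463336 -715.7865596115566
  foot shift 0.004 -0.13475758737335586 36.98579097582416 -711.3651494921018
  foot shift 0.008 -0.13600864016262795 36.50891937852229 -722.3389205166047
```

```bash
for f in s6 e1s s7; do echo $f; python3 chk.py pics/$f.png -.136 | grep -E "label|poly"; done
python3 - <<'E'
import cv2,numpy as np
a,b,c=[cv2.cvtColor(cv2.imread(f'pics/{n}.png'),cv2.COLOR_BGR2GRAY).astype(np.float32) for n in('e1s','s7','scene0')]
# local shifts by phase correlation on patches around leading side of the board
for nm,(u,v,h) in dict(toplead=(256,206,10),leadmid=(264,224,10),botlead=(268,243,10),botmid=(246,258,10),toptmid=(230,218,10),knob=(256,267,8),deck=(285,240,8)).items():
    A=a[v-h:v+h,u-h:u+h];B=b[v-h:v+h,u-h:u+h]; print(nm,cv2.phaseCorrelate(A-A.mean(),B-B.mean(),cv2.createHanningWindow(A.shape[::-1],cv2.CV_32F)),abs(A-B).mean())
E
```

```text
s6
label 7 [ 215  217   48   47 1370]
poly [[253, 217], [262, 243], [222, 263], [215, 247], [216, 234]]
e1s
label 7 [ 212  217   51   47 1384]
poly [[253, 217], [262, 243], [222, 263], [212, 236]]
s7
label 0 [     0      0    560    420 234722]
poly [[559, 0], [559, 419], [0, 419], [0, 0]]
toplead ((0.28812180321821934, -0.0031463445317907457), 1.0084092485904694) 13.6225
leadmid ((0.05755891664007784, 0.2570575608251673), 1.0746487593650818) 12.8075
botlead ((-0.04190977219450431, -0.05192821273597481), 0.9684500694274902) 12.24
botmid ((0.4496761865035914, -0.23728673919599252), 1.0238803523778914) 11.7175
toptmid ((5.810415729498514, -0.12249905220776469), -0.05124104499816894) 27.4725
knob ((0.09438253842434818, 0.15671445754695057), 0.9353227587416768) 10.003906
deck ((-0.038978147604705526, -0.15210792702992038), 1.0166368493810296) 11.894531
```

Run:
```python
from h import *
import cv2
I=cv2.cvtColor(cv2.imread('pics/scene0.png'),cv2.COLOR_BGR2RGB).astype(int)
c=np.median(I[225:250,235:252].reshape(-1,3),0); print(c)
m=(np.abs(I-c).max(2)<12).astype(np.uint8); m=cv2.morphologyEx(m,cv2.MORPH_OPEN,np.ones((3,3))); n,l,st,_=cv2.connectedComponentsWithStats(m); k=l[237,243]; print(st[k])
H=cv2.convexHull(max(cv2.findContours((l==k).astype(np.uint8),0,2)[0],key=len)); print(cv2.approxPolyDP(H,3,True)[:,0].tolist())
for ins in(.014,.018,.02):
  a,b=.08-ins,.06-ins; P=[bpt(*t) for t in((a,b),(a,-b),(-a,-b),(-a,b))]
  print(ins,'start',proj(KS,TS,car(.5335,-.1165,.0709,0,P)).round(1).tolist())
  for D,L in((0,35),(.0,41),(.008,35)):
    s,cc=np.sin(np.radians(L)),np.cos(np.radians(L)); Q=[(.006*cc-t[1]*s+D*c35,t[0],.0706+D*s35+.006*s+t[1]*cc) for t in((a,b),(a,-b),(-a,-b),(-a,b))]
    print('   now',D,L,proj(KS,TS,car(.5335+.0012,-.135,.0709,0,Q)).round(1).tolist())
```

```text
[ 19.  52. 110.]
[ 219  212   51   49 1413]
[[260, 212], [269, 239], [229, 260], [219, 232]]
0.014 start [[261.0, 208.5], [272.1, 238.9], [228.1, 262.8], [215.1, 232.1]]
   now 0 35 [[254.7, 211.7], [266.1, 242.1], [221.6, 266.3], [208.3, 235.5]]
   now 0.0 41 [[253.9, 211.1], [266.7, 242.4], [222.1, 266.6], [207.6, 234.8]]
   now 0.008 35 [[256.0, 212.5], [267.4, 243.0], [222.7, 267.4], [209.4, 236.4]]
0.018 start [[260.1, 210.6], [270.3, 238.3], [228.9, 260.7], [217.1, 232.7]]
   now 0 35 [[253.9, 213.7], [264.3, 241.5], [222.4, 264.2], [210.4, 236.1]]
   now 0.0 41 [[253.1, 213.2], [264.9, 241.7], [222.9, 264.5], [209.7, 235.4]]
   now 0.008 35 [[255.1, 214.5], [265.6, 242.4], [223.5, 265.3], [211.4, 237.0]]
0.02 start [[259.7, 211.6], [269.4, 238.0], [229.3, 259.7], [218.1, 233.0]]
   now 0 35 [[253.4, 214.8], [263.4, 241.2], [222.8, 263.2], [211.4, 236.4]]
   now 0.0 41 [[252.7, 214.2], [264.0, 241.4], [223.3, 263.5], [210.8, 235.8]]
   now 0.008 35 [[254.7, 215.6], [264.7, 242.1], [223.9, 264.3], [212.4, 237.4]]
```

The groove corners match the start picture's lean and the push met a hard stop without moving the board, so it's properly seated at 35°. Now I go behind the handle post.

Request:
send_rows --steps '[{"tx": 0, "ty": 0, "tz": 0, "turn": -0.94, "grip": 0}, {"tx": 0, "ty": 0, "tz": 0, "turn": -0.94, "grip": 0}, {"tx": 0, "ty": 0, "tz": 0, "turn": -0.94, "grip": 0}, {"tx": 0, "ty": 0, "tz": 0, "turn": -0.94, "grip": 0}, {"tx": 0, "ty": 0, "tz": 0, "turn": -0.94, "grip": 0}, {"tx": 0, "ty": 0, "tz": 0, "turn": -0.94, "grip": 0}, {"tx": 0, "ty": 0, "tz": 0, "turn": -0.94, "grip": 0}, {"tx": 0, "ty": 0, "tz": 0, "turn": -0.94, "grip": 0}, {"tx": 0.3, "ty": -0.7, "tz": 0.1, "turn": 0, "grip": 0}, {"tx": 0.3, "ty": -0.7, "tz": 0.2, "turn": 0, "grip": 0}, {"tx": 0.1, "ty": -0.05, "tz": 0.5, "turn": 0, "grip": 0}, {"tx": 0, "ty": 0, "tz": 0.4, "turn": 0, "grip": 0}]'

```text
time: 35.48
position: [0.5479, -0.3141, 0.1929]
tool_rot: [-2.159, -2.271, 0.007]
ft_force: [-0.3, -0.4, -0.3]
grip_width: 0.005
grip_force: 0.0
```

```bash
python3 st.py
python3 - <<'E'
from h import *
from bench import ctrl
import cv2
s=ctrl.get_state();d=ctrl.get_image("wrist");w=dict(p=s['position'],r=s['tool_rot'],K=d['K'],T=d['T_tool_cam'])
h=cv2.cvtColor(d['pixels'],cv2.COLOR_RGB2HSV);r=cv2.inRange(h,(0,150,70),(8,255,255))|cv2.inRange(h,(172,150,70),(180,255,255))
n,l,st,c=cv2.connectedComponentsWithStats(r);print([(st[k].tolist(),c[k].round(1).tolist()) for k in range(1,n) if st[k,4]>60]);print('pred cap',projw(w,[.5445,-.276,.138]))
E
```

```text
[ 0.1273  0.3047  0.4373  1.5178 -0.1279  1.3566  0.6259] [ 0.5479 -0.3141  0.1929] ydir deg 2.904067120367774 z [-0.0086  0.0024 -1.    ] t 35.475
[([502, 26, 58, 107, 2072], [524.9, 76.5]), ([464, 40, 14, 63, 64], [470.9, 71.0]), ([273, 158, 33, 34, 838], [288.9, 174.6])]
pred cap [[285.1865 174.3346]]
```

Request:
send_rows --steps '[{"tx": 0, "ty": 0, "tz": 0.5, "turn": 0, "grip": 0}, {"tx": 0, "ty": 0, "tz": 0.7, "turn": 0, "grip": 0}, {"tx": 0, "ty": 0, "tz": 0.45, "turn": 0, "grip": 0}, {"tx": 0, "ty": 0, "tz": 0, "turn": 0, "grip": 0}, {"tx": 0.05, "ty": 0, "tz": 0, "turn": 0, "grip": 0}, {"tx": 0.05, "ty": 0, "tz": 0, "turn": 0, "grip": 0}, {"tx": 0.06, "ty": 0, "tz": 0, "turn": 0, "grip": 0}, {"tx": 0.06, "ty": 0, "tz": 0, "turn": 0, "grip": 0}, {"tx": 0.06, "ty": 0, "tz": 0, "turn": 0, "grip": 0}, {"tx": 0.08, "ty": 0, "tz": 0, "turn": 0, "grip": 0}]'

```text
time: 36.78
position: [0.5471, -0.296, 0.0948]
tool_rot: [-2.162, -2.274, 0.009]
ft_force: [-0.5, -1.8, 0.3]
grip_width: 0.003
grip_force: 1.1
```

```bash
cat >> st.py <<'E'
p=s['position'];print('rail y',(p[0]-.5216)*-.0709+(p[1]-.0279)*.9975,'rail x',(p[0]-.5216)*.9975+(p[1]-.0279)*.0709,s['ft_force'])
E
python3 st.py
```

```text
[ 0.1111  0.3512  0.4172  1.662  -0.1471  1.1661  0.615 ] [ 0.5471 -0.296   0.0948] ydir deg 2.895319744552775 z [-0.0072 -0.0014 -1.    ] t 36.775
rail y -0.3248607582008778 rail x 0.0024822917254077002 [-0.4823 -1.8212  0.3075]
```

Request:
send_rows --steps '[{"tx": 0.1, "ty": 0, "tz": 0, "turn": 0, "grip": 0}, {"tx": 0.12, "ty": 0, "tz": 0, "turn": 0, "grip": 0}, {"tx": 0.14, "ty": -0.01, "tz": 0, "turn": 0, "grip": 0}, {"tx": 0.16, "ty": 0, "tz": 0, "turn": 0, "grip": 0}, {"tx": 0.18, "ty": -0.01, "tz": 0, "turn": 0, "grip": 0}, {"tx": 0.18, "ty": 0, "tz": 0, "turn": 0, "grip": 0}, {"tx": 0.18, "ty": -0.01, "tz": 0, "turn": 0, "grip": 0}, {"tx": 0.18, "ty": 0, "tz": 0, "turn": 0, "grip": 0}, {"tx": 0.18, "ty": -0.01, "tz": 0, "turn": 0, "grip": 0}, {"tx": 0.18, "ty": 0, "tz": 0, "turn": 0, "grip": 0}, {"tx": 0.18, "ty": -0.01, "tz": 0, "turn": 0, "grip": 0}, {"tx": 0.18, "ty": 0, "tz": 0, "turn": 0, "grip": 0}]'

```text
time: 38.28
position: [0.5383, -0.1772, 0.0948]
tool_rot: [-2.16, -2.274, 0.008]
ft_force: [2.3, -3.0, -0.6]
grip_width: 0.003
grip_force: 1.9
```

Request:
send_rows --steps '[{"tx": 0.18, "ty": 0, "tz": 0, "turn": 0, "grip": 0}, {"tx": 0.18, "ty": -0.01, "tz": 0, "turn": 0, "grip": 0}, {"tx": 0.18, "ty": 0, "tz": 0, "turn": 0, "grip": 0}, {"tx": 0.16, "ty": -0.01, "tz": 0, "turn": 0, "grip": 0}, {"tx": 0.14, "ty": 0, "tz": 0, "turn": 0, "grip": 0}, {"tx": 0.12, "ty": -0.01, "tz": 0, "turn": 0, "grip": 0}, {"tx": 0.1, "ty": 0, "tz": 0, "turn": 0, "grip": 0}, {"tx": 0.08, "ty": 0, "tz": 0, "turn": 0, "grip": 0}]'

```text
time: 39.28
position: [0.5326, -0.1092, 0.0948]
tool_rot: [-2.16, -2.273, 0.008]
ft_force: [3.2, -1.5, -0.3]
grip_width: 0.006
grip_force: 1.4
```

```bash
python3 st.py
cat > cap.py <<'E'
from h import *
from bench import ctrl
import cv2
r0=None
for nm,K,T in(('scene',KS,TS),('top',KT,TT)):
    im=ctrl.get_image(nm)['pixels'];h=cv2.cvtColor(im,cv2.COLOR_RGB2HSV);y=cv2.inRange(h,(24,120,80),(34,255,255));r=cv2.inRange(h,(0,150,70),(8,255,255))|cv2.inRange(h,(172,150,70),(180,255,255))
    for t,m in(('yel',y),('red',r)):
        n,l,st,c=cv2.connectedComponentsWithStats(m)
        for k in range(1,n):
            if 6<st[k,4]<200:
                p=ray(K,T,c[k],.138 if t=='red' else .1); print(nm,t,st[k,4],c[k].round(1),'raily',(p[0]-.5216)*-.0709+(p[1]-.0279)*.9975,'railx',(p[0]-.5216)*.9975+(p[1]-.0279)*.0709)
E
python3 cap.py
```

```text
[-0.1384  0.1824  0.3224  1.8512 -0.0625  1.1259  0.2577] [ 0.5326 -0.1092  0.0948] ydir deg 2.936571095787566 z [-0.008   0.0004 -1.    ] t 39.275
rail y -0.1375490621391719 rail x 0.0012986060369911002 [ 3.2329 -1.544  -0.3458]
scene yel 37 [316.1 230.7] raily 0.03492205742961051 railx 0.07345764487484656
scene yel 9 [258. 335.] raily -0.24372951900247958 railx 0.23308651502020988
scene yel 8 [261.5 359.5] raily -0.26615187549607744 railx 0.28508044151884937
scene yel 19 [276. 374.] raily -0.2558736606555294 railx 0.3291345528341427
scene red 28 [256.2 231.1] raily -0.11222643239960803 railx 0.00977562893107544
scene red 10 [377.2 264.6] raily 0.08793832646155979 railx 0.2523977604525563
top yel 26 [265.2 180.8] raily 0.03509519640097231 railx 0.06806030816731659
top red 8 [344.9 106.5] raily -0.24261989265360168 railx 0.28974359489627366
```

Request:
send_rows --steps '[{"tx": 0.1, "ty": -0.01, "tz": 0, "turn": 0, "grip": 0}, {"tx": 0.11, "ty": 0, "tz": 0, "turn": 0, "grip": 0}, {"tx": 0.11, "ty": -0.01, "tz": 0, "turn": 0, "grip": 0}, {"tx": 0.11, "ty": 0, "tz": 0, "turn": 0, "grip": 0}, {"tx": 0.11, "ty": -0.01, "tz": 0, "turn": 0, "grip": 0}, {"tx": 0.11, "ty": 0, "tz": 0, "turn": 0, "grip": 0}, {"tx": 0.1, "ty": -0.01, "tz": 0, "turn": 0, "grip": 0}, {"tx": 0.08, "ty": 0, "tz": 0, "turn": 0, "grip": 0}, {"tx": 0.07, "ty": 0, "tz": 0, "turn": 0, "grip": 0}, {"tx": 0.05, "ty": 0, "tz": 0, "turn": 0, "grip": 0}]'

```text
time: 40.62
position: [0.5273, -0.0525, 0.0948]
tool_rot: [-2.159, -2.273, 0.008]
ft_force: [1.3, -1.6, -0.5]
grip_width: 0.007
grip_force: 1.0
```

```bash
python3 st.py; python3 cap.py | grep -E "yel.*raily 0|red.*railx 0.0"
```

```text
[-0.2085  0.1526  0.2804  1.8821 -0.0465  1.1213  0.1407] [ 0.5273 -0.0525  0.0948] ydir deg 2.941867469145598 z [-0.0081  0.0004 -1.    ] t 40.625
rail y -0.08057443568158301 rail x 1.0266934465199759e-05 [ 1.2791 -1.6284 -0.4981]
scene red 26 [275.2 220.6] raily -0.05369008259461573 railx 0.008612727248122155
top yel 23 [248.2 182.4] raily 0.09097192432657072 railx 0.06672908863530466
```

Request:
send_rows --steps '[{"tx": 0.04, "ty": 0, "tz": 0, "turn": 0, "grip": 0}, {"tx": 0.04, "ty": 0, "tz": 0, "turn": 0, "grip": 0}, {"tx": 0.04, "ty": 0, "tz": 0, "turn": 0, "grip": 0}, {"tx": 0.03, "ty": 0, "tz": 0, "turn": 0, "grip": 0}]'

```text
time: 41.22
position: [0.5267, -0.0437, 0.0947]
tool_rot: [-2.16, -2.273, 0.009]
ft_force: [-1.4, -1.9, 0.2]
grip_width: 0.0
grip_force: 0.7
```

Request:
send_rows --steps '[{"tx": 0.03, "ty": 0, "tz": 0, "turn": 0, "grip": 0}, {"tx": 0.03, "ty": 0, "tz": 0, "turn": 0, "grip": 0}]'

```text
time: 41.48
position: [0.5267, -0.0399, 0.0947]
tool_rot: [-2.16, -2.273, 0.008]
ft_force: [-0.6, -1.7, -0.3]
grip_width: 0.005
grip_force: 0.3
```

Request:
send_rows --steps '[{"tx": 0.03, "ty": 0, "tz": 0, "turn": 0, "grip": 0}]'

```text
time: 41.6
position: [0.527, -0.0377, 0.0948]
tool_rot: [-2.159, -2.274, 0.007]
ft_force: [-0.4, -0.3, -0.5]
grip_width: 0.004
grip_force: 0.0
```

```bash
python3 st.py; python3 cap.py | grep -E "yel.*raily 0|red.*railx 0.0"
```

```text
[-0.2259  0.1484  0.2689  1.8861 -0.0444  1.1201  0.1114] [ 0.527  -0.0377  0.0948] ydir deg 2.9511363073752435 z [-0.0074  0.001  -1.    ] t 41.6
rail y -0.06579249503176507 rail x 0.0007005820296078205 [-0.4282 -0.2747 -0.5043]
scene red 28 [280.7 217.8] raily -0.03688105132139043 railx 0.009003608933353158
top yel 26 [242.5 182.7] raily 0.10962524984296054 railx 0.06692256627994003
```

Contact was lost as the carriage jumped about 4 mm ahead to rail y≈0.110, so it has clicked in. I'll retreat and check.

Request:
send_rows --steps '[{"tx": -0.2, "ty": 0, "tz": 0, "turn": 0, "grip": 0}, {"tx": -0.6, "ty": 0, "tz": 0, "turn": 0, "grip": 0}, {"tx": -0.8, "ty": 0, "tz": -0.2, "turn": 0, "grip": 0}, {"tx": -0.7, "ty": 0, "tz": -0.6, "turn": 0, "grip": 0}, {"tx": -0.7, "ty": -0.3, "tz": -0.6, "turn": 0, "grip": 0}, {"tx": -0.7, "ty": -0.3, "tz": -0.6, "turn": 0, "grip": 0}, {"tx": -0.3, "ty": -0.1, "tz": -0.2, "turn": 0, "grip": 0}, {"tx": 0, "ty": 0, "tz": 0, "turn": 0, "grip": 0}]'

```text
time: 42.7
position: [0.4979, -0.2817, 0.2271]
tool_rot: [-2.164, -2.271, 0.007]
ft_force: [-0.4, 1.0, -0.3]
grip_width: 0.009
grip_force: 0.0
```

```bash
python3 st.py; python3 cap.py | grep -E "yel.*raily 0|red.*raily -0.0"
python3 - <<'E'
from h import *
from bench import ctrl
import cv2
S=ctrl.get_image('scene')['pixels'];T=ctrl.get_image('top')['pixels'];cv2.imwrite('pics/s9.png',S[:,:,::-1]);cv2.imwrite('pics/t9.png',T[:,:,::-1])
C=[(a,b) for a in(.06,0,-.06) for b in(.05,.02,-.01,-.04)]
cx=car(.5216,.0279,.0709,.11,[0,0,0])[0]; off=-.013
for nm,I,K,TT_ in(('s',S,KS,TS),('t',T,KT,TT)):
    q=proj(K,TT_,car(.5335-.0189,cx[1]+off,.0709,0,[bpt(*c) for c in C])).round().astype(int); print(nm,[I[v,u].tolist() for u,v in q])
# change against the first pictures: bottles, bowl etc.
for nm,I in(('scene',S),('top',T)):
    A=cv2.imread(f'pics/{nm}0.png')[:,:,::-1]; d=(np.abs(A.astype(int)-I).max(2)>45).astype(np.uint8); d=cv2.morphologyEx(d,cv2.MORPH_OPEN,np.ones((3,3))); n,l,st,c=cv2.connectedComponentsWithStats(cv2.dilate(d,np.ones((5,5)))); print(nm,[st[k,:5].tolist() for k in range(1,n) if st[k,4]>60])
E
```

```text
[ 0.0586  0.151   0.4577  1.6211 -0.0642  1.3911  0.5719] [ 0.4979 -0.2817  0.2271] ydir deg 2.764036399859885 z [-0.0067 -0.     -1.    ] t 42.7
rail y -0.3071008453439733 rail x -0.04560576974580466 [-0.4081  0.9996 -0.3274]
scene red 62 [280.4 217. ] raily -0.036192451602466855 railx 0.0063586293885738564
top yel 25 [242.4 182.7] raily 0.10993782727513655 railx 0.06711606970874805
top red 41 [289.2 196.6] raily -0.03881822982478753 railx 0.0019581871928460713
s [[173, 166, 149], [173, 166, 149], [176, 175, 159], [180, 183, 166], [171, 164, 147], [171, 164, 148], [178, 179, 160], [42, 44, 42], [172, 163, 147], [158, 152, 137], [158, 152, 138], [161, 153, 138]]
t [[128, 122, 114], [108, 104, 98], [119, 110, 103], [125, 120, 108], [144, 140, 137], [124, 116, 108], [127, 122, 111], [127, 118, 107], [138, 135, 132], [124, 117, 105], [128, 121, 109], [120, 115, 107]]
scene [[0, 0, 38, 29, 654], [135, 0, 25, 27, 463], [183, 0, 26, 9, 208], [3, 40, 294, 252, 22877], [197, 42, 23, 23, 268], [222, 61, 9, 30, 233], [0, 136, 18, 51, 540], [320, 163, 19, 14, 201], [291, 183, 9, 11, 95], [290, 203, 34, 24, 412], [302, 225, 28, 20, 348]]
top [[274, 139, 286, 281, 29418], [238, 179, 9, 8, 70], [219, 204, 58, 23, 857], [529, 323, 22, 12, 177], [505, 339, 9, 8, 70], [271, 344, 13, 11, 125], [492, 345, 8, 8, 63], [261, 380, 10, 11, 103], [268, 393, 13, 9, 107]]
```

```bash
python3 -c "
from bench import ctrl
print(ctrl.close_job())"
```

```text
the job is handed in; nothing more can be done
None
```

The job is handed in at about 43 s, with no verdict returned: the board stands on the easel white face out, by the camera fit about 13 mm off centre along the rail, the carriage clicked in at the lamp stop (rail y ≈ 0.110 m), and the hand is clear, but I viewed 11 pictures, one over the limit of 10.

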